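# Charge a terrazzo mould with stone chips and tamp it

### The job

Draw the press carriage right out to its loading stop, then use the scoop to move every stone chip from the green bin into the orange mould on the carriage; no fingers in the bin, but a chip spilled elsewhere may be picked up by hand. Push the carriage fully home under the press, push the ram fully down and let it spring up, then draw the carriage right back out to its loading stop with all the chips still in the mould. Leave the scoop standing flat on its cork pad and do not disturb the tape, glue bottle and black pot.

Things in the scene. Friction and masses are not known exactly. Their poses are not given: they have to be found in the camera images.
- bin: Open green plastic stock bin, fixed to the bench. Outside 256 x 100 mm, inside 240 mm along its x and 84 mm along its y, floor top 4 mm and rim 45 mm above its origin; upright walls 4 mm thick. Origin: centre of the underside. Smooth plastic.
- pad: Cork pad on the bench, fixed, 180 mm along x, 150 mm along y, 4 mm thick; the scoop's place. Origin: centre of the underside.
- scoop: Loose aluminium hand scoop, 0.14 kg. Bowl 70 mm along x, 66 mm wide (60 inside), flat floor 3 mm thick, thinning to a sharp straight lip over the front 22 mm; side walls 38 mm high, sloping down at the front and ending 10 mm short of the lip; back wall 42 mm. Open at -x, handle at +x. Origin: middle of the underside, 40 mm behind the lip, 30 mm ahead of the back.
- scoop_grip (a point): Grip point on the axis of the scoop's black bar handle, at (66, 0, 79) mm from the scoop's origin. The bar is 16 mm wide along y, 20 mm deep, flat-sided, 98 mm long, and rises from the back wall up and back (+x) at 50 degrees to the floor, ending 32 mm along the bar above this point.
- press: Bench tamping press with a shuttle carriage, fixed; base 200 mm along x, 400 mm along y. Origin: centre of the base's underside. The ram stands over y = -100 mm, with posts of 24 mm diameter at x = +/-112 mm and a blue cross beam (272 x 50 mm, top 213 mm high); the carriage runs along y and its loading end is at +y.
- carriage (a joint): Position of the carriage along the press's rails: 0 at the loading stop, where the mould is clear of the press (mould centre at y = +100 mm in the press's frame), growing to 0.2 m at the home stop towards the press's -y, where the mould is under the ram. About 2 N to move; stays where it is left.
- mould_in (a point): Centre of the inner floor of the orange square mould fixed on the carriage, 45 mm above the bench. Inside 120 x 120 mm and 40 mm deep, so its rim is 85 mm above the bench; walls 8 mm. Axes as the press's.
- carriage_grip (a point): Top centre of the carriage's red upright grip post, 22 x 22 mm square, 110 mm above the bench; its lower end is 36 mm above the bench. It stands 150 mm to the press's +y of the mould's centre and moves with the carriage.
- ram (a joint): Stroke of the spring-loaded ram: 0 up, 0.04 m fully down at its stop. Springs back up when let go. About 6 N to start and 15 N at full stroke. Its platen (112 x 112 mm) has its underside 127 mm above the bench when up and 87 mm when down, 2 mm over the mould's rim.
- ram_top (a point): Top centre of the black palm knob (52 mm across) on the ram, 287 mm above the bench when up; moves down with the ram. Push it straight down.
- chip0: Tumbled stone chip, a rounded pebble 24 mm long and 18 mm thick, 15 g, smooth; origin at its centre. Starts in the bin, or is absent in this run.
- chip1: Tumbled stone chip, a rounded pebble 24 mm long and 18 mm thick, 15 g, smooth; origin at its centre. Starts in the bin, or is absent in this run.
- chip2: Tumbled stone chip, a rounded pebble 24 mm long and 18 mm thick, 15 g, smooth; origin at its centre. Starts in the bin, or is absent in this run.
- chip3: Tumbled stone chip, a rounded pebble 24 mm long and 18 mm thick, 15 g, smooth; origin at its centre. Starts in the bin, or is absent in this run.
- chip4: Tumbled stone chip, a rounded pebble 24 mm long and 18 mm thick, 15 g, smooth; origin at its centre. Starts in the bin, or is absent in this run.
- chip5: Tumbled stone chip, a rounded pebble 24 mm long and 18 mm thick, 15 g, smooth; origin at its centre. Starts in the bin, or is absent in this run.
- chip6: Tumbled stone chip, a rounded pebble 24 mm long and 18 mm thick, 15 g, smooth; origin at its centre. Starts in the bin, or is absent in this run.
- chip7: Tumbled stone chip, a rounded pebble 24 mm long and 18 mm thick, 15 g, smooth; origin at its centre. Starts in the bin, or is absent in this run.
- chip8: Tumbled stone chip, a rounded pebble 24 mm long and 18 mm thick, 15 g, smooth; origin at its centre. Starts in the bin, or is absent in this run.
- chip9: Tumbled stone chip, a rounded pebble 24 mm long and 18 mm thick, 15 g, smooth; origin at its centre. Starts in the bin, or is absent in this run.
- chip10: Tumbled stone chip, a rounded pebble 24 mm long and 18 mm thick, 15 g, smooth; origin at its centre. Starts in the bin.
- tape: Bystander: roll of cream masking tape lying flat, 84 mm across, 25 mm high. Origin: centre of the underside.
- glue: Bystander: white glue bottle with red cap, 48 mm across, 110 mm tall. Origin: centre of the underside.
- pot: Bystander: small black cast pot, 90 mm across, 85 mm tall. Origin: centre of the underside.
Things that resemble listed ones, but are neither listed nor needed, are in the scene too. There is more than one size of the scoop; the job needs the largest.

How it is judged:
By the outcome, as a careful person would: the job done as asked, in the order asked, and still so for the second after the job is handed in, with the robot touching nothing.
Of chip0, chip1, chip2, chip3, chip4, chip5, chip6, chip7, chip8, chip9 only 5 to 10 are there at a start; the rules pass over those that are not, and their reading is None.
At some moment in a run one of scoop, chip0, chip2, chip4, chip6, chip8, chip10 may be knocked a few centimetres aside while the robot is not near it.
It also fails if it takes over 210 s, if anything falls off the work surface, if the arm or the gripper's body presses on something with over 40 N, if the wrist force passes 120 N, or if a joint passes its speed limit or range.

### The arm

A 7-joint arm with a two-finger parallel gripper is mounted at the origin on the work surface. World frame = base frame: x ahead of the robot, y to its left, z up, the work surface at z = 0. Lengths are in m, angles in rad, forces in N, time in s.
With the tool pointing down it reaches from about 0.35 to 0.9 m from the base axis. Payload 8.1 kg.
Tool frame: the origin (TCP) lies on the centre line of the jaws, within the pads' length; the fingertips stand 11 mm ahead of it and the grasp point (between the pads) lies 8 mm behind it (arm.nose_length is the distance from the TCP to the fingertips, in m); z points along the fingers, y is the line along which they close (so a half turn about z gives the same grasp; the last joint's range is limited). The gripper opens to 92 mm and grips with 3 to 60 N. Pads are 19 mm wide; open, the fingers measure 130 mm over their backs; the gripper's body (75 mm by 190 mm) begins 47 mm behind the grasp point.
Start: joints at [-1.291, 0.434, 0.025, 1.573, -0.012, 1.134, -0.075], TCP at [0.233, 0.58, 0.238] pointing down, gripper open.
Joint ranges: [-2.62, 2.62], [-0.44, 2.09], [-1.27, 1.32], [0.08, 2.57], [-1.32, 4.46], [0.12, 2], [-2.74, 2.74]. Speed limits (rad/s): [2.22, 2.22, 3.01, 3.01, 3.14, 3.14, 3.14].

### API

Orientations are given as a rotation vector (axis times angle).
In Python, from cell import arm gives the robot as it stands.
- The arm moves only by the tool jog_arm, never from a script. Its argument "moves" is a list of rows, each a list of 4 numbers: the shift along the tool's x, y, z in m, then the turn about the tool's z in rad. In form: [[tx, ty, tz, spin], ...]. A call has 1 to 20 rows; each row is the pose to reach, as a shift and turn from the pose commanded when the call began, along the tool's axes at that moment; what a row does not reach only later rows make up. A row lasts 1/8 s, in which the tool goes at most 62.5 mm and 10.7 degrees, less where a joint would pass 70% of its speed; a pose out of reach is approached as far as the arm can. A call with a gripper value outside its range is refused whole. "hand" is the finger opening in m, from 0 to 0.0918, set as the call begins (left out, the last holds). The fingers move at their own pace and stop on an object; "newtons" is the grip in N (left out, the last holds). Time passes only in rows, so rows that repeat a pose let the fingers close. It gives the time, the measured TCP pose, the force, the opening and the grip force at its end, in the units of the state.
- arm.observe(): the state, without advancing time (a new reading comes with each control period).
- arm.get_image(name): name is "scene" or "top"; returns a dict with "color" (400x640x3 uint8, red, green, blue), "z_map" (400x640 float32, m along the optical axis (not along the pixel's ray), 0 where there is no reading), "fx", "fy", "cx", "cy" (pixels), "rvec" (rotation vector, rad) and "tvec" (3), from world to camera coordinates, as OpenCV has them. Camera axes: x right, y down, z forward; pixel columns grow to the right and rows downward; lengths in m; the calibration is good to about 2 mm. A picture is of the moment at which its call begins.
- arm.sign_off(): hands the job in; it is judged then, once.
The state is a dict: "clock": time; "joints": joint angles; "dq": joint speeds; "joint_efforts": joint torques, N m; "position": TCP position; "ee_rot": TCP orientation; "force": force on the tool from outside, world axes, zero at the start; "ft_torque": the same for the moment, N m; "width": opening from 0.0 (shut) to 1.0 (fully open); "gripper_force": force on a finger pad.
Only numpy, scipy, OpenCV 4.12 (cv2) and the standard library are available. Lean on these libraries where they do the work, as an engineer would, in place of code of your own. Each camera call takes 0.05 s, during which the arm holds its last target. There are 200 camera calls.

## Working session

There is one attempt and no reset: what is moved stays moved. The work goes in short steps, Python scripts to look and compute and a tool call to move; the robot and the scene stay as the last step left them, time stands still between calls to the robot, and variables do not carry over. Pictures are saved under pics/ and viewed, at most 14 in all, crops included, and the job is handed in when it is done.

Besides the shell and the picture viewer there is one more tool, called after "Emit:" by a JSON object that holds its "fn" and its "kwargs", one argument or row to a line. jog_arm: Moves the arm, as the interface text tells. Its arguments: {"type":"object","properties":{"moves":{"type":"array"},"hand":{"type":"number"},"newtons":{"type":"number"}},"required":["moves"]}

```bash
mkdir -p pics; ls; cat > h.py <<'E'
import numpy as np, cv2
from scipy.spatial.transform import Rotation as R
from cell import arm
def get(name):
    im=arm.get_image(name); Rm=R.from_rotvec(im["rvec"]).as_matrix()
    z=im["z_map"]; v,u=np.mgrid[:400,:640]
    P=np.stack([(u-im["cx"])/im["fx"]*z,(v-im["cy"])/im["fy"]*z,z],-1)
    W=(P-np.array(im["tvec"]).ravel())@Rm
    W[z==0]=np.nan
    return im["color"],W
def save(f,c,box=None,k=1):
    if box: c=c[box[1]:box[3],box[0]:box[2]]
    cv2.imwrite("pics/"+f,cv2.resize(c[:,:,::-1],None,fx=k,fy=k,interpolation=cv2.INTER_CUBIC))
def st():
    s=arm.observe(); print({k:np.round(s[k],3).tolist() for k in s if k in("clock","joints","position","ee_rot","force","width","gripper_force")})
    print(R.from_rotvec(s["ee_rot"]).as_matrix().round(3).tolist())
E
python3 - <<'E'
from h import *
for n in("scene","top"):
    c,W=get(n); save(n+"0.png",c,k=1.25); np.savez(n+"0.npz",c=c,W=W)
st()
E
```

```text
pics
{'clock': 0.1, 'joints': [-1.291, 0.435, 0.025, 1.574, -0.012, 1.134, -0.075], 'position': [0.233, 0.579, 0.237], 'ee_rot': [-0.598, -3.084, 0.002], 'force': [0.086, 0.535, 0.4], 'gripper_force': 0.0, 'width': 0.997}
[[-0.928, 0.374, -0.0], [0.374, 0.928, -0.001], [-0.0, -0.001, -1.0]]
```

View pics/scene0.png

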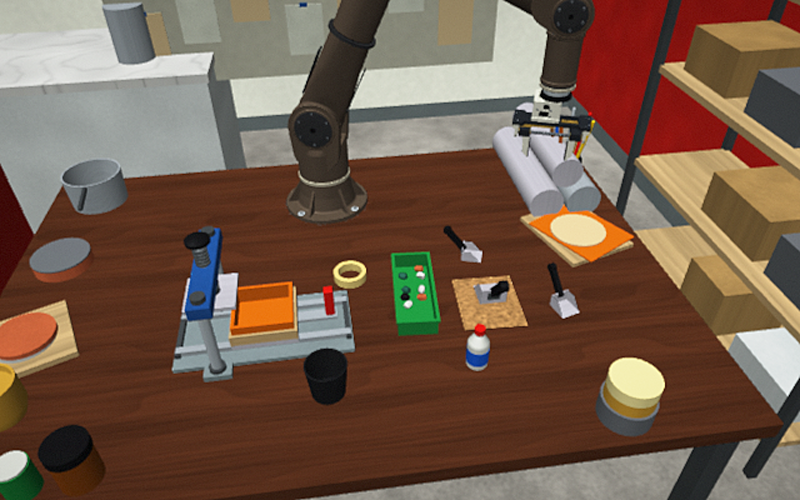

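View pics/top0.png

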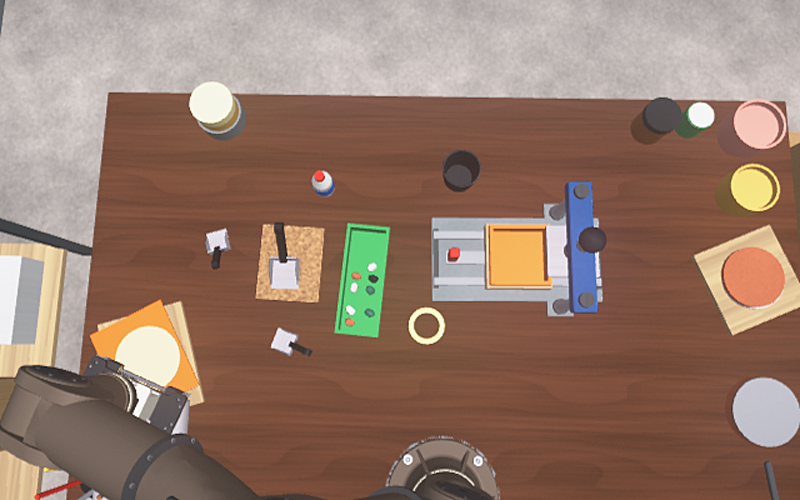

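Candidates for the scoop (top picture, 800x500): the one on the cork pad at (283,260), and smaller-looking ones at (217,245) and (290,345). The pad one looks largest. I'll check this in a close crop and measure.

```bash
python3 - <<'E'
from h import *
d=np.load("top0.npz"); save("crop1.png",d["c"],(150,165,350,285),4)
W=d["W"]; c=d["c"].astype(int)
h=cv2.cvtColor(d["c"],cv2.COLOR_RGB2HSV)
def rect(m,nm):
    p=W[m]; p=p[~np.isnan(p[:,0])]; r=cv2.minAreaRect(p[:,:2].astype(np.float32)); print(nm,len(p),np.round(r[0],4),np.round(r[1],4),round(r[2],2),"z",np.nanpercentile(p[:,2],[2,50,98]).round(4))
H,S,V=h[...,0].astype(int),h[...,1].astype(int),h[...,2].astype(int)
X,Y,Z=W[...,0],W[...,1],W[...,2]
v,u=np.mgrid[:400,:640]
def box(a,b,c_,d_): return (u>=a)&(u<c_)&(v>=b)&(v<d_)
rect(box(260,175,318,275)&(H>50)&(H<75)&(S>120)&(Z>.038),"binrim")
rect(box(200,175,264,247)&(Z>.002)&(Z<.008),"pad")
rect(box(206,176,260,240)&(Z>.012),"scoop")
rect(box(160,180,188,220)&(Z>.008),"s2")
rect(box(212,258,254,290)&(Z>.008),"s3")
rect(box(380,170,450,240)&(H>8)&(H<22)&(S>150)&(Z>.08)&(Z<.09),"mouldrim")
rect(box(350,190,372,215)&(Z>.1),"post")
rect(box(430,140,490,260)&(H>100)&(H<125)&(S>120)&(Z>.19),"beam")
rect(box(455,175,490,205)&(Z>.25),"knob")
rect(box(340,165,445,250)&(Z>.01)&(Z<.03),"pressbase")
rect(box(350,120,386,155)&(Z>.06),"pot")
rect(box(320,240,360,280)&(Z>.015),"tape")
rect(box(245,130,270,160)&(Z>.03),"glue")
E
```

```text
binrim 590 [0.4786 0.1901] [0.0993 0.2542] 85.02 z [0.0393 0.0451 0.051 ]
pad 1998 [0.5191 0.3687] [0.2169 0.1921] 1.87 z [0.0021 0.0045 0.0078]
scoop 411 [0.524  0.3798] [0.1004 0.1577] 88.11 z [0.0122 0.055  0.121 ]
s2 200 [0.544 0.541] [0.0582 0.1037] 88.46 z [0.0086 0.0359 0.0896]
s3 155 [0.3351 0.3587] [0.0767 0.1183] 7.38 z [0.0105 0.0408 0.0893]
mouldrim 372 [ 0.5368 -0.1659] [0.1352 0.1352] 0.87 z [0.0809 0.085  0.0895]
post 63 [ 0.5326 -0.0167] [0.0194 0.0221] 0.25 z [0.1013 0.1097 0.1158]
beam 1388 [ 0.5373 -0.2703] [0.2692 0.0492] 1.22 z [0.2085 0.2133 0.2182]
knob 369 [ 0.5368 -0.2695] [0.0505 0.0507] 26.51 z [0.2759 0.2855 0.2909]
pressbase 3203 [ 0.5369 -0.1114] [0.2521 0.3144] 1.18 z [0.0104 0.0157 0.029 ]
pot 266 [ 0.7366 -0.0351] [0.0891 0.0874] 2.03 z [0.0619 0.0813 0.0899]
tape 333 [0.3825 0.0414] [0.0981 0.0825] 8.83 z [0.0185 0.0249 0.0309]
glue 260 [0.702  0.2892] [0.0438 0.0475] 28.62 z [0.0343 0.0762 0.1128]
```

View pics/crop1.png

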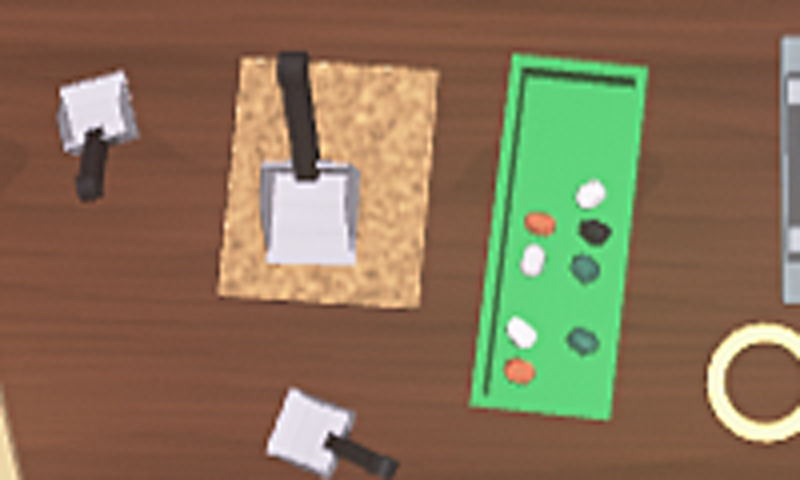

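The crop shows the pad scoop at crop (310,215), the largest of the three, and 8 chips in the bin (crop x 518–595, y 195–371). Next I'll work out the scoop and chip poses and the move to the carriage post.

```bash
cat >> h.py <<'E'
def go(x,y,z,yaw):
    "rows needed, in tool axes now: TCP to x,y,z with tool x at world angle yaw (deg)"
    s=arm.observe(); M=R.from_rotvec(s["ee_rot"]).as_matrix()
    d=M.T@(np.array([x,y,z])-s["position"]); y0=np.degrees(np.arctan2(M[1,0],M[0,0]))
    sp=-(yaw-y0+180)%360-180 if False else -(((yaw-y0)+180)%360-180)
    print("go",d.round(4).tolist(),"spin",round(np.radians(sp),4),"yaw now",round(y0,2),"t",round(s["clock"],2))
E
python3 - <<'E'
from h import *
d=np.load("top0.npz");W=d["W"];c=d["c"].astype(int)
v,u=np.mgrid[:400,:640]
m=(u>=206)&(u<262)&(v>=176)&(v<212)&(W[...,2]>.05)&(c.sum(2)<200)
p=W[m]; k=p.mean(0); a=np.linalg.svd(p-k)[2][0]; a*=np.sign(a[2]); print("handle",len(p),k.round(4),a.round(3),"yaw",np.degrees(np.arctan2(a[1],a[0])))
d=np.load("scene0.npz");W2=d["W"];c2=d["c"].astype(int)
m=(np.hypot(W2[...,0]-.56,W2[...,1]-.385)<.06)&(W2[...,2]>.05)&(c2.sum(2)<200)
p=W2[m]; print("scene handle",p.min(0).round(4),p.max(0).round(4),len(p))
for q in((266,230),(355,263),(260,165),(360,165),(266,263)): print(q,W[165+q[1]//4,150+q[0]//4].round(4))
for q in((590,195),(540,222),(595,232),(532,260),(585,268),(520,330),(582,340),(518,371)): print("chip",W[165+q[1]//4,150+q[0]//4].round(3))
go(.533,-.016,.15,91.2)
E
```

```text
handle 179 [0.5578 0.3741 0.0884] [ 0.677 -0.001  0.736] yaw -0.06409115444883814
scene handle [0.5306 0.363  0.0508] [0.6016 0.3806 0.1204] 107
(266, 230) [0.48   0.4071 0.0266]
(355, 263) [0.4598 0.3455 0.0028]
(260, 165) [0.5242 0.4077 0.0482]
(360, 165) [0.5321 0.343  0.0017]
(266, 263) [0.4584 0.4104 0.0057]
chip [0.511 0.171 0.022]
chip [0.49  0.206 0.019]
chip [0.482 0.167 0.022]
chip [0.461 0.21  0.02 ]
chip [0.455 0.172 0.029]
chip [0.411 0.218 0.018]
chip [0.403 0.173 0.028]
chip [0.382 0.22  0.017]
go [-0.5004, -0.4402, 0.0877] spin 1.167 yaw now 158.06 t 0.1
```

Emit:
{"fn": "jog_arm", "kwargs": {
  "moves": [
    [-0.5, -0.44, 0, 1.167],
    [-0.5, -0.44, 0, 1.167],
    [-0.5, -0.44, 0, 1.167],
    [-0.5, -0.44, 0, 1.167],
    [-0.5, -0.44, 0, 1.167],
    [-0.5, -0.44, 0, 1.167],
    [-0.5, -0.44, 0, 1.167],
    [-0.5, -0.44, 0, 1.167],
    [-0.5, -0.44, 0, 1.167],
    [-0.5, -0.44, 0, 1.167],
    [-0.5, -0.44, 0, 1.167],
    [-0.5, -0.44, 0, 1.167],
    [-0.5, -0.44, 0.088, 1.167],
    [-0.5, -0.44, 0.088, 1.167],
    [-0.5, -0.44, 0.088, 1.167]
  ],
  "hand": 0.0918
}}

```text
clock: 1.98
position: [0.531, -0.014, 0.148]
ee_rot: [-2.195, -2.244, 0.005]
force: [0.7, -0.1, 0.6]
width: 1.003
gripper_force: 0.0
```

```bash
python3 -c "
from h import *
st();go(.533,-.016,.084,91.2)"
```

```text
{'clock': 1.975, 'joints': [-0.45, 0.408, 0.505, 1.938, -0.256, 0.863, 0.211], 'position': [0.531, -0.014, 0.148], 'ee_rot': [-2.195, -2.244, 0.005], 'force': [0.729, -0.086, 0.631], 'gripper_force': 0.0, 'width': 1.003}
[[-0.022, 1.0, -0.005], [1.0, 0.022, -0.0], [-0.0, -0.005, -1.0]]
go [-0.002, 0.0022, 0.064] spin 0.0011 yaw now 91.26 t 1.98
```

Emit:
{"fn": "jog_arm", "kwargs": {
  "moves": [
    [-0.002, 0.002, 0.03, 0],
    [-0.002, 0.002, 0.064, 0],
    [-0.002, 0.002, 0.064, 0],
    [-0.002, 0.002, 0.064, 0]
  ]
}}

```text
clock: 2.48
position: [0.536, -0.0169, 0.0875]
ee_rot: [2.197, 2.244, 0.003]
force: [-0.5, 0.1, 1.2]
width: 1.001
gripper_force: 0.0
```

Emit:
{"fn": "jog_arm", "kwargs": {
  "moves": [
    [0, 0, 0, 0],
    [0, 0, 0, 0],
    [0, 0, 0, 0],
    [0, 0, 0, 0],
    [0, 0, 0, 0]
  ],
  "hand": 0.01,
  "newtons": 25
}}

```text
clock: 3.1
position: [0.5349, -0.0171, 0.0857]
ee_rot: [-2.198, -2.244, 0.0]
force: [0.6, 0.9, 0.6]
width: 0.504
gripper_force: 0.0
```

Emit:
{"fn": "jog_arm", "kwargs": {
  "moves": [
    [0.02, 0, 0, 0],
    [0.04, 0, 0, 0],
    [0.06, 0, 0, 0],
    [0.08, 0, 0, 0],
    [0.09, 0, 0, 0],
    [0.095, 0, 0, 0],
    [0.099, 0, 0, 0],
    [0.102, 0, 0, 0],
    [0.102, 0, 0, 0]
  ]
}}

```text
clock: 4.22
position: [0.5328, 0.0847, 0.0857]
ee_rot: [2.198, 2.244, 0.0]
force: [-0.3, -0.3, -0.1]
width: 0.112
gripper_force: 0.0
```

```bash
cat >> h.py <<'E'
def carriage():
    c,W=get("top"); h=cv2.cvtColor(c,cv2.COLOR_RGB2HSV).astype(int)
    m=(W[...,2]>.1)&(W[...,2]<.118)&((h[...,0]<8)|(h[...,0]>172))&(h[...,1]>150)&(abs(W[...,0]-.534)<.04)&(W[...,1]>-.2)&(W[...,1]<.15)
    m2=(W[...,2]>.08)&(W[...,2]<.09)&(h[...,0]>8)&(h[...,0]<22)&(h[...,1]>150)
    print("post",m.sum(),W[m].mean(0).round(4),"mould",cv2.minAreaRect(W[m2][:,:2].astype(np.float32)))
E
python3 -c "
from h import *
carriage();st()"
```

```text
post 55 [ 0.5337 -0.0173  0.1095] mould ((0.571715772151947, -0.4266195595264435), (0.1487129032611847, 0.6755654215812683), 7.739429950714111)
{'clock': 4.275, 'joints': [-0.59, 0.506, 0.46, 1.976, -0.328, 0.732, 0.088], 'position': [0.533, 0.085, 0.086], 'ee_rot': [2.198, 2.244, -0.0], 'force': [0.797, 0.906, 0.932], 'gripper_force': 0.0, 'width': 0.109}
[[-0.021, 1.0, -0.0], [1.0, 0.021, -0.0], [-0.0, -0.0, -1.0]]
```

Emit:
{"fn": "jog_arm", "kwargs": {
  "moves": [
    [0, 0, 0, 0],
    [0, 0, 0, 0],
    [0, 0, 0, 0],
    [0, 0, 0, 0],
    [0, 0, 0, 0],
    [0, 0, 0, 0],
    [-0.04, 0, 0, 0],
    [-0.08, 0, 0, 0],
    [-0.102, 0, 0, 0],
    [-0.102, 0, 0, 0],
    [-0.102, 0, 0, 0]
  ],
  "hand": 0.06
}}

```text
clock: 5.65
position: [0.5349, -0.016, 0.0856]
ee_rot: [-2.197, -2.245, -0.001]
force: [-1.0, -0.5, -0.3]
width: 0.651
gripper_force: 0.0
```

Emit:
{"fn": "jog_arm", "kwargs": {
  "moves": [
    [0, 0, 0, 0],
    [0, 0, 0, 0],
    [0, 0, 0, 0],
    [0, 0, 0, 0],
    [0, 0, 0, 0],
    [0, 0, 0, 0],
    [0, 0, 0, 0],
    [0, 0, 0, 0]
  ],
  "hand": 0.01
}}

```text
clock: 6.65
position: [0.5364, -0.017, 0.0859]
ee_rot: [2.197, 2.243, 0.003]
force: [4.3, 1.0, -3.1]
width: 0.24
gripper_force: 25.0
```

Emit:
{"fn": "jog_arm", "kwargs": {
  "moves": [
    [0.02, 0, 0, 0],
    [0.04, 0, 0, 0],
    [0.06, 0, 0, 0],
    [0.08, 0, 0, 0],
    [0.09, 0, 0, 0],
    [0.095, 0, 0, 0],
    [0.099, 0, 0, 0],
    [0.102, 0, 0, 0],
    [0.104, 0, 0, 0]
  ]
}}

```text
clock: 7.78
position: [0.5352, 0.0801, 0.0859]
ee_rot: [2.199, 2.232, -0.003]
force: [9.1, -24.3, -6.9]
width: 0.237
gripper_force: 25.0
```

```bash
python3 -c "
from h import *
carriage();st()"
```

```text
post 0 [nan nan nan] mould ((0.5694822072982788, -0.37657591700553894), (0.14579209685325623, 0.7630758285522461), 6.448958873748779)
{'clock': 7.825, 'joints': [-0.591, 0.508, 0.468, 1.975, -0.323, 0.729, 0.084], 'position': [0.535, 0.08, 0.086], 'ee_rot': [2.199, 2.232, -0.003], 'force': [8.624, -21.699, -6.76], 'gripper_force': 25.009, 'width': 0.241}
[[-0.015, 1.0, 0.004], [1.0, 0.015, -0.007], [-0.007, 0.004, -1.0]]h.py:27: RuntimeWarning: Mean of empty slice.
  print("post",m.sum(),W[m].mean(0).round(4),"mould",cv2.minAreaRect(W[m2][:,:2].astype(np.float32)))
  ret = um.true_divide(
```

Emit:
{"fn": "jog_arm", "kwargs": {
  "moves": [
    [-0.006, 0, 0, 0],
    [-0.006, 0, 0, 0],
    [-0.006, 0, 0, 0],
    [-0.006, 0, 0, 0],
    [-0.006, 0, 0, 0],
    [-0.006, 0, -0.06, 0],
    [-0.006, 0, -0.11, 0],
    [-0.006, 0, -0.11, 0],
    [-0.006, 0, -0.11, 0]
  ],
  "hand": 0.0918
}}

```text
clock: 8.95
position: [0.5325, 0.0812, 0.1955]
ee_rot: [-2.197, -2.245, -0.0]
force: [-0.7, 0.5, 0.1]
width: 1.0
gripper_force: 0.0
```

```bash
python3 -c "
from h import *
st();go(.566,.374,.18,178.5);carriage()"
```

```text
{'clock': 8.95, 'joints': [-0.659, 0.36, 0.543, 1.872, -0.223, 0.969, 0.005], 'position': [0.533, 0.081, 0.195], 'ee_rot': [-2.197, -2.245, -0.0], 'force': [-0.716, 0.538, 0.06], 'gripper_force': 0.0, 'width': 1.0}
[[-0.021, 1.0, -0.0], [1.0, 0.021, 0.0], [0.0, -0.0, -1.0]]
go [0.292, 0.0398, 0.0156] spin -1.5232 yaw now 91.23 t 8.95
post 0 [nan nan nan] mould ((0.5964246988296509, -0.3616660237312317), (0.15525569021701813, 0.738933801651001), 12.04224681854248)h.py:27: RuntimeWarning: Mean of empty slice.
  print("post",m.sum(),W[m].mean(0).round(4),"mould",cv2.minAreaRect(W[m2][:,:2].astype(np.float32)))
  ret = um.true_divide(
```

Emit:
{"fn": "jog_arm", "kwargs": {
  "moves": [
    [0.292, 0.04, 0.015, -1.523],
    [0.292, 0.04, 0.015, -1.523],
    [0.292, 0.04, 0.015, -1.523],
    [0.292, 0.04, 0.015, -1.523],
    [0.292, 0.04, 0.015, -1.523],
    [0.292, 0.04, 0.015, -1.523],
    [0.292, 0.04, 0.015, -1.523],
    [0.292, 0.04, 0.015, -1.523],
    [0.292, 0.04, 0.015, -1.523],
    [0.292, 0.04, 0.015, -1.523],
    [0.292, 0.04, 0.015, -1.523]
  ]
}}

```text
clock: 10.38
position: [0.5666, 0.3736, 0.1803]
ee_rot: [-0.046, -3.141, 0.001]
force: [-0.4, 0.2, -0.7]
width: 0.998
gripper_force: 0.0
```

```bash
python3 -c "
from h import *
st();go(.566,.374,.076,178.5)
c,W=get('scene');save('s1.png',c,(270,150,470,300),4)
c,W=get('top');save('t1.png',c,(180,160,420,300),3);carriage()"
```

```text
{'clock': 10.375, 'joints': [-0.727, 0.568, 0.104, 1.502, -0.063, 1.076, 0.932], 'position': [0.567, 0.374, 0.18], 'ee_rot': [-0.046, -3.141, 0.001], 'force': [-0.385, 0.161, -0.665], 'gripper_force': 0.0, 'width': 0.998}
[[-1.0, 0.029, -0.001], [0.029, 1.0, -0.0], [0.0, -0.0, -1.0]]
go [0.0006, 0.0005, 0.1043] spin -0.0031 yaw now 178.32 t 10.38
post 59 [0.5332 0.0792 0.1089] mould ((0.5351430773735046, -0.0705576092004776), (0.135345920920372, 0.13619911670684814), 1.0326294898986816)
```

View pics/s1.png

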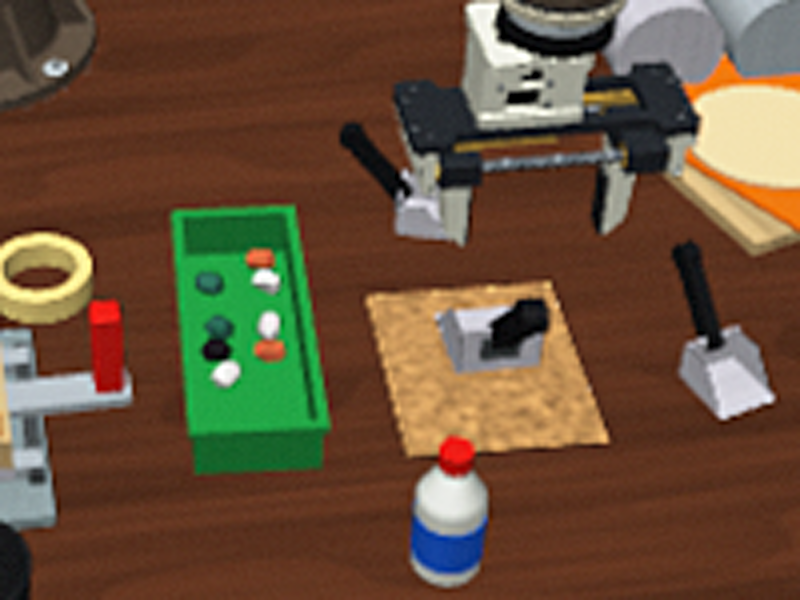

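The picture shows the open gripper straight above the pad scoop, whose handle tip is at crop (535,315). There are 8 chips in the bin and the carriage is at its stop. Next I'll descend and grip.

Emit:
{"fn": "jog_arm", "kwargs": {
  "moves": [
    [0, 0, 0.05, 0],
    [0, 0, 0.09, 0],
    [0, 0, 0.104, 0],
    [0, 0, 0.104, 0],
    [0, 0, 0.104, 0]
  ]
}}

```text
clock: 11.15
position: [0.5678, 0.3743, 0.0786]
ee_rot: [0.042, 3.139, 0.003]
force: [-0.0, 0.7, 0.3]
width: 1.002
gripper_force: 0.0
```

Emit:
{"fn": "jog_arm", "kwargs": {
  "moves": [
    [0, 0, 0, 0],
    [0, 0, 0, 0],
    [0, 0, 0, 0],
    [0, 0, 0, 0],
    [0, 0, 0, 0],
    [0, 0, 0, 0],
    [0, 0, 0, 0],
    [0, 0, 0, 0],
    [0, 0, 0, 0],
    [0, 0, 0, 0],
    [0, 0, 0, 0]
  ],
  "hand": 0.005,
  "newtons": 45
}}

```text
clock: 12.52
position: [0.5668, 0.3737, 0.0768]
ee_rot: [0.042, 3.141, 0.0]
force: [-0.3, 0.3, 0.3]
width: 0.171
gripper_force: 44.9
```

Emit:
{"fn": "jog_arm", "kwargs": {
  "moves": [
    [0, 0, -0.02, 0],
    [0, 0, -0.06, 0],
    [0, 0, -0.1, 0],
    [0, 0, -0.1, 0],
    [0, 0, -0.1, 0]
  ]
}}

```text
clock: 13.15
position: [0.5666, 0.3734, 0.1771]
ee_rot: [0.042, 3.141, 0.0]
force: [-0.1, 0.1, -2.6]
width: 0.174
gripper_force: 44.9
```

```bash
cat >> h.py <<'E'
def bowl():
    "bright scoop bowl points in the scene and top pictures, near the tool"
    p0=np.array(arm.observe()["position"]); out=[]
    for n in("scene","top"):
        c,W=get(n); h=cv2.cvtColor(c,cv2.COLOR_RGB2HSV).astype(int); d=W-p0
        m=(h[...,1]<45)&(h[...,2]>90)&(np.hypot(d[...,0]+.06,d[...,1])<.09)&(d[...,2]<-.02)&(d[...,2]>-.16)
        out.append((c,W,m)); q=d[m]; print(n,m.sum(),"rel min",np.percentile(q,1,0).round(3),"max",np.percentile(q,99,0).round(3))
    return out
E
python3 -c "
from h import *
st();o=bowl()
save('s2.png',o[0][0],(330,130,450,220),5)"
```

```text
{'clock': 13.15, 'joints': [-0.726, 0.57, 0.103, 1.507, -0.063, 1.068, 0.935], 'position': [0.567, 0.373, 0.177], 'ee_rot': [0.042, 3.141, 0.0], 'force': [-0.107, 0.136, -2.579], 'gripper_force': 44.906, 'width': 0.174}
[[-1.0, 0.027, 0.0], [0.027, 1.0, 0.0], [-0.0, 0.0, -1.0]]
scene 217 rel min [-0.107 -0.034 -0.076] max [-0.034  0.03  -0.031]Traceback (most recent call last):
  File "<string>", line 3, in <module>
    st();o=bowl()
           ~~~~^^
  File "h.py", line 34, in bowl
    out.append((c,W,m)); q=d[m]; print(n,m.sum(),"rel min",np.percentile(q,1,0).round(3),"max",np.percentile(q,99,0).round(3))
                                                           ~~~~~~~~~~~~~^^^^^^^
    return _quantile_unchecked(
        a, q, axis, out, overwrite_input, method, keepdims, weights)
    return _ureduce(a,
                    func=_quantile_ureduce_func,
    ...<5 lines>...
                    overwrite_input=overwrite_input,
                    method=method)
    r = func(a, **kwargs)
    result = _quantile(arr,
                       quantiles=q,
    ...<2 lines>...
                       out=out,
                       weights=wgt)
    slices_having_nans = np.isnan(arr[-1, ...])
                                  ~~~^^^^^^^^^
IndexError: index -1 is out of bounds for axis 0 with size 0
```

```bash
cat >> h.py <<'E'
C=np.array([.4786,.1901]); ex=np.array([.9962,-.0872]); ey=np.array([.0872,.9962])
def binpose(l,y,h,yaw=175):
    p=C+(l+.108)*ex+y*ey; go(p[0],p[1],.0768+h,yaw)
E
python3 -c "
from h import *
binpose(.045,0,.10);binpose(.045,0,.02)"
```

```text
go [-0.0702, -0.1946, -0.0009] spin 0.0604 yaw now 178.46 t 13.25
go [-0.0703, -0.1945, 0.0791] spin 0.0604 yaw now 178.46 t 13.25
```

Emit:
{"fn": "jog_arm", "kwargs": {
  "moves": [
    [-0.018, -0.049, 0, 0.02],
    [-0.035, -0.097, 0, 0.04],
    [-0.053, -0.146, 0, 0.06],
    [-0.07, -0.18, 0, 0.06],
    [-0.07, -0.194, 0, 0.06],
    [-0.07, -0.194, 0, 0.06],
    [-0.07, -0.194, 0.03, 0.06],
    [-0.07, -0.194, 0.05, 0.06],
    [-0.07, -0.194, 0.05, 0.06]
  ],
  "newtons": 60
}}

```text
clock: 14.38
position: [0.6294, 0.18, 0.1249]
ee_rot: [-0.132, -3.135, 0.0]
force: [0.3, 0.7, -1.1]
width: 0.169
gripper_force: 59.9
```

```bash
python3 -c "
from h import *
c,W=get('top');c2,_=get('scene');cv2.imwrite('pics/b1.png',np.hstack([cv2.resize(c[165:285,240:340],None,fx=4,fy=4),cv2.resize(c2[190:290,290:390],(480,480))])[:,:,::-1])
st();binpose(.045,0,.017);binpose(.030,0,0)"
```

```text
{'clock': 14.475, 'joints': [-0.441, 0.585, 0.126, 1.621, -0.087, 0.941, 1.202], 'position': [0.631, 0.18, 0.127], 'ee_rot': [-0.133, -3.139, -0.001], 'force': [0.434, 0.485, -1.138], 'gripper_force': 59.906, 'width': 0.172}
[[-0.996, 0.085, -0.0], [0.085, 0.996, 0.001], [0.0, 0.001, -1.0]]
go [-0.0, -0.0028, 0.0333] spin 0.0024 yaw now 175.14 t 14.47
go [0.015, -0.0028, 0.0503] spin 0.0024 yaw now 175.14 t 14.47
```

View pics/b1.png

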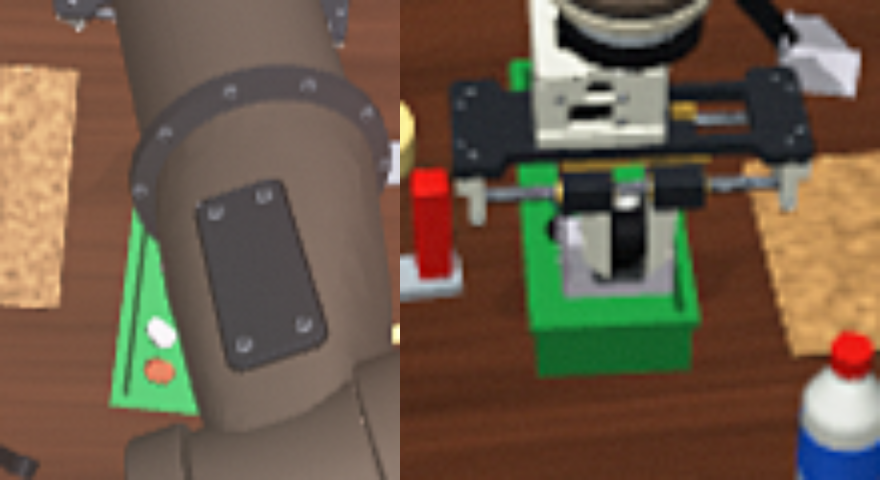

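The scene picture shows the scoop level inside the bin's far end at (620,270), roughly centred. The arm hides the bin in the top view. Next is a slanted entry behind the farthest chip.

Emit:
{"fn": "jog_arm", "kwargs": {
  "moves": [
    [0, -0.003, 0.015, 0],
    [0, -0.003, 0.033, 0],
    [0, -0.003, 0.033, 0],
    [0.004, -0.003, 0.038, 0],
    [0.008, -0.003, 0.043, 0],
    [0.012, -0.003, 0.047, 0],
    [0.015, -0.003, 0.05, 0],
    [0.015, -0.003, 0.051, 0],
    [0.015, -0.003, 0.051, 0]
  ]
}}

```text
clock: 15.6
position: [0.6164, 0.1764, 0.0766]
ee_rot: [0.136, 3.138, 0.001]
force: [-2.3, -0.3, 5.6]
width: 0.171
gripper_force: 59.9
```

```bash
python3 -c "
from h import *
st();binpose(.030,0,0);binpose(-.117,0,-0.0005)"
```

```text
{'clock': 15.6, 'joints': [-0.439, 0.621, 0.117, 1.702, -0.093, 0.823, 1.203], 'position': [0.616, 0.176, 0.077], 'ee_rot': [0.136, 3.138, 0.001], 'force': [-2.296, -0.305, 5.569], 'gripper_force': 59.903, 'width': 0.171}
[[-0.996, 0.087, 0.0], [0.087, 0.996, 0.001], [-0.0, 0.001, -1.0]]
go [0.0004, 0.0017, -0.0002] spin 0.0005 yaw now 175.03 t 15.6
go [0.1474, 0.0017, 0.0002] spin 0.0005 yaw now 175.03 t 15.6
```

Emit:
{"fn": "jog_arm", "kwargs": {
  "moves": [
    [0.012, 0.001, 0, 0],
    [0.024, 0.001, 0, 0],
    [0.036, 0.001, 0, 0],
    [0.048, 0.001, 0, 0],
    [0.06, 0.001, 0, 0],
    [0.072, 0.001, 0, 0],
    [0.084, 0.001, 0, 0],
    [0.095, 0.001, 0, 0],
    [0.105, 0.001, 0, 0],
    [0.115, 0.001, 0, 0],
    [0.123, 0.001, 0, 0],
    [0.13, 0.001, 0, 0],
    [0.136, 0.001, 0, 0],
    [0.141, 0.001, 0, 0],
    [0.145, 0.001, 0, 0],
    [0.147, 0.001, 0, 0],
    [0.147, 0.001, 0, 0]
  ]
}}

```text
clock: 17.73
position: [0.4705, 0.1904, 0.0766]
ee_rot: [0.136, 3.136, 0.002]
force: [1.4, 0.0, 7.0]
width: 0.165
gripper_force: 59.9
```

```bash
python3 -c "
from h import *
st();binpose(-.117,0,0)
c,_=get('scene');save('b2.png',c,(290,170,410,260),6)"
```

```text
{'clock': 17.725, 'joints': [-0.572, 0.449, 0.109, 2.041, -0.078, 0.653, 1.072], 'position': [0.471, 0.19, 0.077], 'ee_rot': [0.136, 3.136, 0.002], 'force': [1.413, 0.026, 7.025], 'gripper_force': 59.9, 'width': 0.165}
[[-0.996, 0.087, 0.002], [0.087, 0.996, 0.001], [-0.002, 0.001, -1.0]]
go [0.0009, 0.0004, -0.0002] spin 0.0005 yaw now 175.03 t 17.73
```

View pics/b2.png

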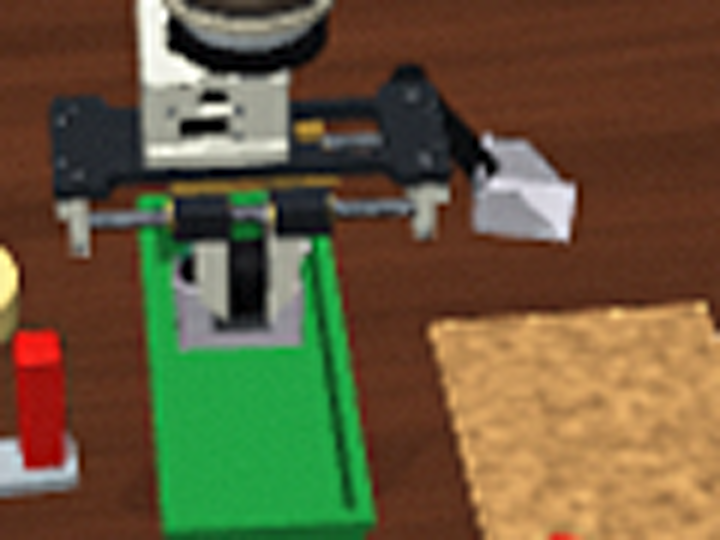

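The picture shows the lip at the near wall, the floor behind the scoop empty, and a chip in the bowl at (190,270). I'll back off gently and then make a quick start with a soft stop, so the chips settle to the back.

Emit:
{"fn": "jog_arm", "kwargs": {
  "moves": [
    [0.002, 0, 0, 0],
    [0.003, 0, 0, 0],
    [0.003, 0, 0, 0],
    [-0.004, 0, 0, 0],
    [-0.016, 0, 0, 0],
    [-0.03, 0, 0, 0],
    [-0.046, 0, 0, 0],
    [-0.06, 0, 0, 0],
    [-0.07, 0, 0, 0],
    [-0.075, 0, 0, 0],
    [-0.075, 0, 0, 0],
    [-0.04, 0, 0, 0],
    [-0.02, 0, 0, 0],
    [-0.008, 0, 0, 0],
    [-0.002, 0, 0, 0],
    [0.002, 0, 0, 0],
    [0.003, 0, 0, 0],
    [0.003, 0, 0, 0]
  ]
}}

```text
clock: 20.02
position: [0.4705, 0.1905, 0.0773]
ee_rot: [0.138, 3.131, 0.004]
force: [8.8, -1.6, 5.8]
width: 0.172
gripper_force: 59.9
```

Emit:
{"fn": "jog_arm", "kwargs": {
  "moves": [
    [0, 0, -0.006, 0],
    [0, 0, -0.012, 0],
    [0, 0, -0.018, 0],
    [0, 0, -0.024, 0],
    [0, 0, -0.03, 0],
    [0, 0, -0.036, 0],
    [0, 0, -0.042, 0],
    [0, 0, -0.05, 0],
    [0, 0, -0.06, 0],
    [0, 0, -0.07, 0],
    [0, 0, -0.07, 0]
  ]
}}

```text
clock: 21.4
position: [0.4673, 0.1904, 0.1466]
ee_rot: [0.136, 3.137, 0.001]
force: [0.6, 0.7, -1.8]
width: 0.167
gripper_force: 59.9
```

```bash
python3 -c "
from h import *
st()
c,_=get('scene');c2,_=get('top')
cv2.imwrite('pics/b3.png',np.hstack([cv2.resize(c[150:240,280:380],(500,450)),cv2.resize(c2[175:275,250:320],(280,450))])[:,:,::-1])"
```

```text
{'clock': 21.4, 'joints': [-0.592, 0.342, 0.127, 1.984, -0.058, 0.818, 1.051], 'position': [0.467, 0.19, 0.147], 'ee_rot': [0.136, 3.137, 0.001], 'force': [0.569, 0.724, -1.807], 'gripper_force': 59.941, 'width': 0.167}
[[-0.996, 0.087, 0.001], [0.087, 0.996, 0.001], [-0.001, 0.001, -1.0]]
```

View pics/b3.png

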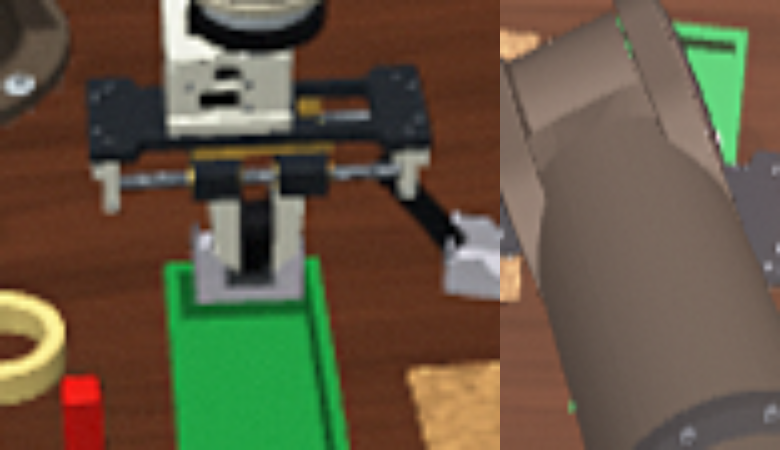

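```bash
python3 -c "
from h import *
go(.592,-.069,.195,180.8)"
```

```text
go [-0.1472, -0.2473, -0.0493] spin -0.1008 yaw now 175.03 t 21.5
```

Emit:
{"fn": "jog_arm", "kwargs": {
  "moves": [
    [0, 0, -0.01, 0],
    [0, 0, -0.025, 0],
    [0, 0, -0.04, 0],
    [-0.003, -0.005, -0.049, 0],
    [-0.01, -0.017, -0.049, 0],
    [-0.022, -0.036, -0.049, -0.01],
    [-0.036, -0.06, -0.049, -0.025],
    [-0.051, -0.085, -0.049, -0.04],
    [-0.066, -0.11, -0.049, -0.055],
    [-0.081, -0.135, -0.049, -0.07],
    [-0.096, -0.16, -0.049, -0.085],
    [-0.111, -0.186, -0.049, -0.1],
    [-0.124, -0.208, -0.049, -0.1],
    [-0.134, -0.225, -0.049, -0.1],
    [-0.141, -0.237, -0.049, -0.1],
    [-0.146, -0.245, -0.049, -0.1],
    [-0.147, -0.247, -0.049, -0.1],
    [-0.147, -0.247, -0.049, -0.1]
  ]
}}

```text
clock: 23.75
position: [0.5919, -0.0681, 0.1947]
ee_rot: [0.022, -3.141, -0.001]
force: [1.3, 1.3, -1.8]
width: 0.172
gripper_force: 59.9
```

```bash
python3 -c "
from h import *
st()
c,_=get('scene');c2,_=get('top')
cv2.imwrite('pics/m1.png',np.hstack([cv2.resize(c[170:290,150:310],(460,345)),cv2.resize(c2[165:285,240:340],(288,345))])[:,:,::-1])"
```

```text
{'clock': 23.75, 'joints': [-0.128, 0.427, 0.215, 1.715, -0.105, 1.011, 1.709], 'position': [0.592, -0.068, 0.195], 'ee_rot': [0.022, -3.141, -0.001], 'force': [1.294, 1.29, -1.792], 'gripper_force': 59.941, 'width': 0.172}
[[-1.0, -0.014, -0.0], [-0.014, 1.0, 0.0], [0.0, 0.0, -1.0]]
```

View pics/m1.png

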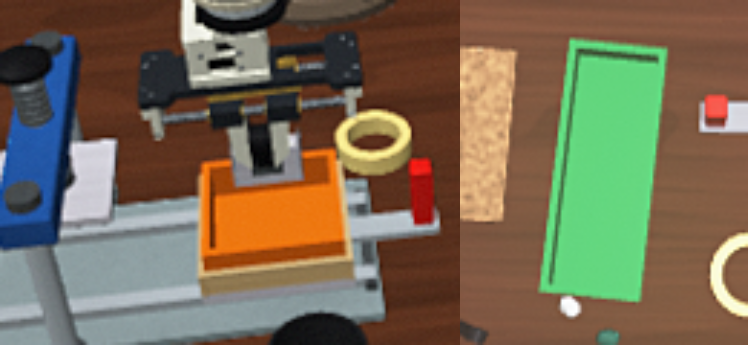

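Six chips are still in the scoop. Two fell on the bench just outside the bin's near end (white at (570,306), green at (608,338) in the montage) and can be picked by hand. Now I'll loosen the grip in stages so the scoop swings and pours.

Emit:
{"fn": "jog_arm", "kwargs": {
  "moves": [
    [0, 0, 0, 0],
    [0, 0, 0, 0],
    [0, 0, 0, 0],
    [0, 0, 0, 0]
  ],
  "newtons": 12
}}

```text
clock: 24.35
position: [0.592, -0.0687, 0.1947]
ee_rot: [-0.021, 3.141, 0.0]
force: [-0.1, 0.4, -2.0]
width: 0.174
gripper_force: 12.0
```

Emit:
{"fn": "jog_arm", "kwargs": {
  "moves": [
    [0, 0, 0, 0],
    [0, 0, 0, 0],
    [0, 0, 0, 0],
    [0, 0, 0, 0]
  ],
  "newtons": 6
}}

```text
clock: 24.85
position: [0.592, -0.0687, 0.1947]
ee_rot: [0.021, -3.141, -0.0]
force: [0.3, 0.2, -2.1]
width: 0.175
gripper_force: 6.0
```

```bash
python3 -c "
from h import *
st()
c,W=get('scene')
save('m2.png',c,(150,150,310,270),3)
h=cv2.cvtColor(c,cv2.COLOR_RGB2HSV).astype(int)
d=W-np.array([.592,-.068,.195]);m=(h[...,1]<45)&(h[...,2]>90)&(abs(d[...,1])<.036)&(d[...,0]<.08)&(d[...,0]>-.12)&(d[...,2]<-.03)&(d[...,2]>-.14)
print(m.sum(),np.percentile(d[m],2,0),np.percentile(d[m],98,0))"
```

```text
{'clock': 24.85, 'joints': [-0.128, 0.427, 0.216, 1.715, -0.105, 1.011, 1.709], 'position': [0.592, -0.069, 0.195], 'ee_rot': [0.021, -3.141, -0.0], 'force': [0.332, 0.156, -2.07], 'gripper_force': 6.0, 'width': 0.175}
[[-1.0, -0.013, -0.0], [-0.013, 1.0, 0.0], [0.0, 0.0, -1.0]]
214 [-0.03517705 -0.03396525 -0.07858588] [-0.01810217  0.02814423 -0.03979079]
```

View pics/m2.png

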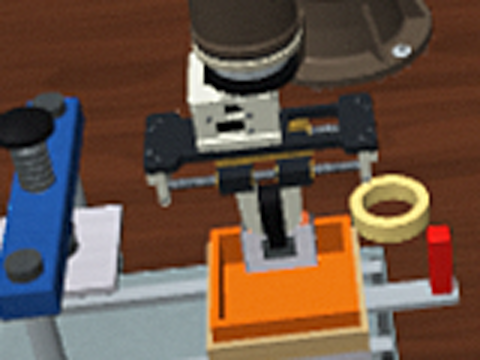

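The scoop is still about level at 6 N, with an orange chip in the bowl at (305,218). I'll go down to 3 N.

Emit:
{"fn": "jog_arm", "kwargs": {
  "moves": [
    [0, 0, 0, 0],
    [0, 0, 0, 0],
    [0, 0, 0, 0],
    [0, 0, 0, 0],
    [0, 0, 0, 0],
    [0, 0, 0, 0]
  ],
  "newtons": 3
}}

```text
clock: 25.65
position: [0.592, -0.0687, 0.1948]
ee_rot: [-0.021, 3.141, 0.0]
force: [-0.2, 0.0, -1.4]
width: 0.173
gripper_force: 3.0
```

```bash
cat >> h.py <<'E'
def back():
    "scoop's back wall and visible plate, relative to TCP, and tilt of that plane"
    p0=np.array(arm.observe()["position"]); c,W=get("scene"); h=cv2.cvtColor(c,cv2.COLOR_RGB2HSV).astype(int); d=W-p0
    m=(h[...,1]<45)&(h[...,2]>90)&(abs(d[...,1])<.036)&(d[...,0]<.08)&(d[...,0]>-.12)&(d[...,2]<-.03)&(d[...,2]>-.16)
    q=d[m]; print("back",m.sum(),np.percentile(q,2,0).round(3),np.percentile(q,98,0).round(3))
    if m.sum()>20:
        k=np.median(q,0); n=np.linalg.svd((q-k)[np.linalg.norm(q-k,axis=1)<.03])[2][2]; print("normal",n.round(2),"median",k.round(3))
    return c
E
python3 -c "
from h import *
st();c=back();save('m3.png',c,(150,150,310,270),4)"
```

```text
{'clock': 25.65, 'joints': [-0.128, 0.427, 0.216, 1.715, -0.105, 1.011, 1.709], 'position': [0.592, -0.069, 0.195], 'ee_rot': [-0.021, 3.141, 0.0], 'force': [-0.155, 0.032, -1.356], 'gripper_force': 3.0, 'width': 0.173}
[[-1.0, -0.013, 0.0], [-0.013, 1.0, 0.0], [-0.0, 0.0, -1.0]]
back 302 [-0.016 -0.034 -0.159] [ 0.021  0.029 -0.049]
normal [0.88 0.02 0.48] median [ 0.002 -0.002 -0.07 ]
```

Emit:
{"fn": "jog_arm", "kwargs": {
  "moves": [
    [0, 0, 0, 0],
    [0, 0, 0, 0],
    [0.015, 0, 0, 0],
    [-0.01, 0, 0, 0],
    [0.015, 0, 0, 0],
    [-0.01, 0, 0, 0],
    [0, 0, 0, 0],
    [0, 0, -0.03, 0],
    [0, 0, -0.06, 0],
    [0, 0.03, -0.07, 0],
    [0, 0.08, -0.07, 0],
    [0, 0.14, -0.07, 0],
    [0, 0.2, -0.07, 0],
    [0, 0.24, -0.07, 0],
    [0, 0.24, -0.07, 0],
    [0, 0.24, -0.07, 0]
  ],
  "newtons": 50
}}

```text
clock: 27.7
position: [0.5882, 0.17, 0.2647]
ee_rot: [0.02, -3.141, 0.002]
force: [0.3, -0.1, -0.4]
width: 0.17
gripper_force: 50.0
```

```bash
python3 -c "
from h import *
st();c=back();c2,W=get('top');np.savez('t3.npz',c=c2,W=W)
cv2.imwrite('pics/m4.png',np.hstack([cv2.resize(c[130:230,290:390],(400,400)),cv2.resize(c2[190:290,280:380],(400,400))])[:,:,::-1])"
```

```text
{'clock': 27.7, 'joints': [-0.48, 0.393, 0.158, 1.576, -0.064, 1.178, 1.274], 'position': [0.588, 0.17, 0.265], 'ee_rot': [0.02, -3.141, 0.002], 'force': [0.316, -0.096, -0.407], 'gripper_force': 50.0, 'width': 0.17}
[[-1.0, -0.013, -0.0], [-0.013, 1.0, -0.001], [0.0, -0.001, -1.0]]
back 310 [-0.027 -0.035 -0.09 ] [ 0.01   0.028 -0.048]
normal [ 0.89 -0.04  0.45] median [-0.    -0.011 -0.07 ]
```

View pics/m4.png

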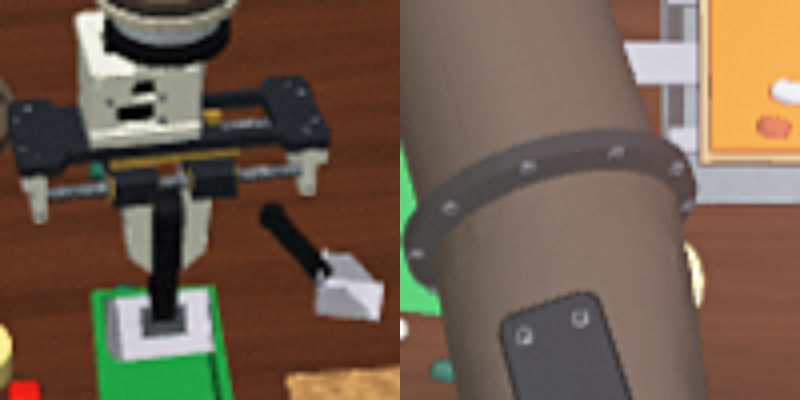

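The scoop hangs tilted by about 30–45°, and chips are in the mould (white and orange at its lower right). One green and one white chip lie on the bench near the bin. Next I'll right the scoop on the pad.

```bash
python3 -c "
from h import *
go(.478,.375,.15,178.5)
d=np.load('t3.npz');save('t3.png',d['c'],(330,165,450,265),4)"
```

```text
go [0.1085, 0.207, 0.1147] spin 0.0369 yaw now -179.38 t 27.8
```

View pics/t3.png

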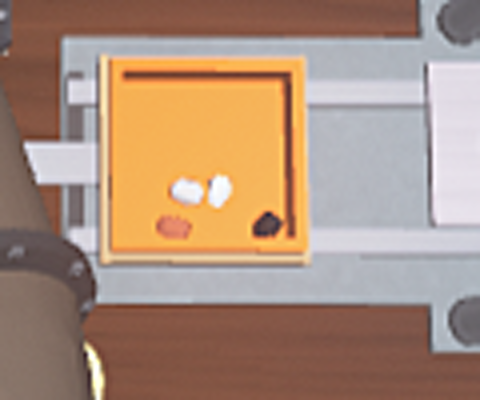

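Four chips show in the mould: white (185,190), white (220,190), orange (173,227) and black (267,225). The rest are on the bench, hidden, or still in the scoop.

Emit:
{"fn": "jog_arm", "kwargs": {
  "moves": [
    [0.03, 0.05, 0, 0.03],
    [0.06, 0.1, 0, 0.03],
    [0.09, 0.16, 0, 0.03],
    [0.108, 0.2, 0, 0.037],
    [0.108, 0.207, 0.03, 0.037],
    [0.108, 0.207, 0.08, 0.037],
    [0.108, 0.207, 0.11, 0.037],
    [0.108, 0.207, 0.114, 0.037],
    [0.108, 0.207, 0.114, 0.037]
  ]
}}

```text
clock: 28.92
position: [0.479, 0.3764, 0.1518]
ee_rot: [0.04, 3.14, 0.001]
force: [-0.4, 0.0, -1.3]
width: 0.175
gripper_force: 50.0
```

```bash
cat >> h.py <<'E'
def chips(n="top",zm=.06):
    c,W=get(n); h=cv2.cvtColor(c,cv2.COLOR_RGB2HSV).astype(int); H,S,V=h[...,0],h[...,1],h[...,2]; Z=W[...,2]
    z=(Z>.004)&(Z<zm)&(W[...,0]>.2)&(W[...,0]<.8)&(W[...,1]>-.2)&(W[...,1]<.62)
    for nm,m in(("white",(S<40)&(V>185)),("teal",(H>72)&(H<96)&(S>60)),("orange",(H>4)&(H<13)&(S>110)&(V>165)),("black",(V<60))):
        k,l,s,ce=cv2.connectedComponentsWithStats((m&z).astype(np.uint8))
        for i in range(1,k):
            if 12<=s[i,4]<=140: print(nm,s[i,4],"px",ce[i].round().tolist(),np.nanmedian(W[l==i],0).round(3))
    return c,W
E
python3 -c "
from h import *
st();back();go(.478,.375,.130,178.5);chips()"
```

```text
{'clock': 28.925, 'joints': [-0.81, 0.488, 0.08, 1.721, -0.046, 0.934, 0.834], 'position': [0.479, 0.376, 0.152], 'ee_rot': [0.04, 3.14, 0.001], 'force': [-0.416, 0.021, -1.269], 'gripper_force': 50.0, 'width': 0.175}
[[-1.0, 0.025, 0.001], [0.025, 1.0, 0.001], [-0.001, 0.001, -1.0]]
back 283 [-0.119 -0.035 -0.139] [ 0.01   0.028 -0.049]
normal [ 0.89 -0.19  0.42] median [-0.002 -0.015 -0.072]
go [0.0013, -0.0019, 0.0223] spin 0.0012 yaw now 178.57 t 28.98
white 70 px [351.0, 221.0] [0.487 0.011 0.022]
white 36 px [278.0, 271.0] [0.341 0.222 0.014]
white 72 px [141.0, 287.0] [0.289 0.616 0.021]
teal 30 px [291.0, 282.0] [0.311 0.183 0.018]
orange 17 px [401.0, 217.0] [ 0.501 -0.131  0.051]
orange 22 px [373.0, 222.0] [ 0.485 -0.048  0.056]
orange 36 px [279.0, 294.0] [0.276 0.217 0.016]
```

Emit:
{"fn": "jog_arm", "kwargs": {
  "moves": [
    [0.001, -0.002, 0.012, 0],
    [0.001, -0.002, 0.022, 0],
    [0.001, -0.002, 0.022, 0],
    [-0.007, -0.002, 0.024, 0],
    [-0.016, -0.002, 0.026, 0],
    [-0.025, -0.002, 0.029, 0],
    [-0.033, -0.002, 0.032, 0],
    [-0.041, -0.002, 0.036, 0],
    [-0.049, -0.002, 0.04, 0],
    [-0.056, -0.002, 0.045, 0],
    [-0.063, -0.002, 0.05, 0],
    [-0.07, -0.002, 0.056, 0],
    [-0.076, -0.002, 0.062, 0],
    [-0.082, -0.002, 0.068, 0],
    [-0.088, -0.002, 0.075, 0],
    [-0.088, -0.002, 0.0765, 0],
    [-0.088, -0.002, 0.0765, 0]
  ],
  "newtons": 6
}}

```text
clock: 31.15
position: [0.5667, 0.3728, 0.0745]
ee_rot: [0.038, 3.14, 0.001]
force: [2.0, -0.7, 2.0]
width: 0.172
gripper_force: 6.0
```

```bash
python3 -c "
from h import *
st();c=back();save('p1.png',c,(330,150,450,240),5)"
```

```text
{'clock': 31.15, 'joints': [-0.71, 0.673, 0.077, 1.599, -0.063, 0.871, 0.938], 'position': [0.567, 0.373, 0.075], 'ee_rot': [0.038, 3.14, 0.001], 'force': [1.958, -0.706, 1.962], 'gripper_force': 6.0, 'width': 0.172}
[[-1.0, 0.024, 0.001], [0.024, 1.0, 0.0], [-0.001, 0.001, -1.0]]
back 175 [-0.117 -0.035 -0.07 ] [-0.041  0.023 -0.031]
normal [ 0.82 -0.45 -0.36] median [-0.05  -0.019 -0.061]
```

Emit:
{"fn": "jog_arm", "kwargs": {
  "moves": [
    [0, 0, 0, 0],
    [0, 0, 0, 0],
    [0, 0, 0, 0],
    [0, 0, 0, 0],
    [0, 0, 0, 0],
    [0, 0, 0, 0],
    [0, 0, 0, 0],
    [0, 0, -0.02, 0],
    [0, 0, -0.06, 0],
    [0, 0, -0.1, 0],
    [-0.03, 0, -0.15, 0],
    [-0.08, 0, -0.2, 0],
    [-0.14, 0, -0.2, 0],
    [-0.14, 0.05, -0.2, 0],
    [-0.14, 0.1, -0.2, 0],
    [-0.14, 0.1, -0.2, 0]
  ],
  "hand": 0.0918
}}

```text
clock: 33.2
position: [0.7059, 0.4749, 0.2735]
ee_rot: [-0.028, -3.139, -0.004]
force: [-0.5, 0.3, 0.2]
width: 0.998
gripper_force: 0.0
```

```bash
python3 -c "
from h import *
st();c,W=chips();np.savez('t4.npz',c=c,W=W)
s,_=get('scene')
cv2.imwrite('pics/p2.png',np.hstack([cv2.resize(s[150:250,320:440],(420,350)),cv2.resize(c[175:315,200:330],(325,350))])[:,:,::-1])"
```

```text
{'clock': 33.2, 'joints': [-0.697, 0.857, 0.129, 0.731, -0.101, 1.558, 0.942], 'position': [0.706, 0.475, 0.274], 'ee_rot': [-0.028, -3.139, -0.004], 'force': [-0.525, 0.264, 0.22], 'gripper_force': 0.0, 'width': 0.998}
[[-1.0, 0.018, -0.002], [0.018, 1.0, 0.002], [0.002, 0.002, -1.0]]
white 15 px [235.0, 215.0] [0.507 0.353 0.008]
white 66 px [351.0, 221.0] [0.485 0.011 0.022]
white 70 px [141.0, 287.0] [0.289 0.616 0.021]
teal 16 px [292.0, 282.0] [0.312 0.18  0.017]
orange 16 px [401.0, 216.0] [ 0.503 -0.13   0.051]
orange 24 px [373.0, 221.0] [ 0.487 -0.05   0.057]
```

View pics/p2.png

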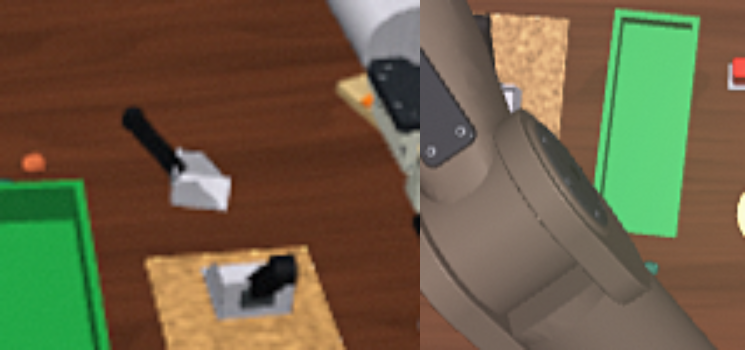

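The picture shows the scoop standing flat on the pad at (250,290) and the bin empty where visible. An orange chip lies on the bench at (33,162). Now I'll hand-pick the spilled chips, white first.

```bash
python3 -c "
from h import *
go(.338,.222,.10,175)"
```

```text
go [0.3644, -0.2563, 0.1747] spin 0.0645 yaw now 178.7 t 33.3
```

Emit:
{"fn": "jog_arm", "kwargs": {
  "moves": [
    [0.364, -0.256, 0, 0.064],
    [0.364, -0.256, 0, 0.064],
    [0.364, -0.256, 0, 0.064],
    [0.364, -0.256, 0, 0.064],
    [0.364, -0.256, 0, 0.064],
    [0.364, -0.256, 0, 0.064],
    [0.364, -0.256, 0.05, 0.064],
    [0.364, -0.256, 0.1, 0.064],
    [0.364, -0.256, 0.16, 0.064],
    [0.364, -0.256, 0.175, 0.064],
    [0.364, -0.256, 0.175, 0.064],
    [0.364, -0.256, 0.175, 0.064]
  ],
  "hand": 0.05,
  "newtons": 10
}}

```text
clock: 34.8
position: [0.3394, 0.2223, 0.1007]
ee_rot: [0.14, 3.137, 0.003]
force: [0.3, 0.2, 0.5]
width: 0.546
gripper_force: 0.0
```

```bash
python3 -c "
from h import *
st();chips();chips('scene');go(.338,.222,.014,175)"
```

```text
{'clock': 34.8, 'joints': [-0.772, 0.276, 0.073, 2.249, -0.034, 0.615, 0.807], 'position': [0.339, 0.222, 0.101], 'ee_rot': [0.14, 3.137, 0.003], 'force': [0.277, 0.225, 0.52], 'gripper_force': 0.0, 'width': 0.546}
[[-0.996, 0.089, 0.002], [0.089, 0.996, 0.002], [-0.002, 0.002, -1.0]]
white 13 px [169.0, 198.0] [0.551 0.554 0.006]
white 16 px [377.0, 212.0] [ 0.515 -0.062  0.058]
white 69 px [351.0, 221.0] [0.486 0.011 0.022]
white 69 px [141.0, 287.0] [0.289 0.616 0.02 ]
orange 15 px [401.0, 216.0] [ 0.504 -0.131  0.048]
black 32 px [174.0, 202.0] [0.536 0.529 0.041]
white 23 px [387.0, 228.0] [0.464 0.366 0.006]
white 19 px [273.0, 238.0] [0.48  0.01  0.024]
white 18 px [248.0, 241.0] [ 0.519 -0.064  0.058]
white 12 px [240.0, 242.0] [ 0.52  -0.087  0.059]
white 55 px [211.0, 245.0] [ 0.482 -0.177  0.025]
white 140 px [283.0, 248.0] [0.536 0.036 0.035]
white 23 px [277.0, 264.0] [0.591 0.011 0.026]
white 75 px [210.0, 272.0] [ 0.592 -0.175  0.024]
orange 16 px [444.0, 191.0] [0.316 0.604 0.013]
orange 18 px [329.0, 196.0] [0.281 0.214 0.013]
orange 15 px [259.0, 234.0] [ 0.477 -0.031  0.048]
orange 25 px [250.0, 235.0] [ 0.485 -0.057  0.057]
black 62 px [366.0, 193.0] [0.327 0.331 0.045]
black 82 px [446.0, 229.0] [0.537 0.527 0.042]
black 41 px [393.0, 234.0] [0.527 0.364 0.037]
black 23 px [229.0, 238.0] [ 0.495 -0.119  0.057]
go [0.0015, -0.0009, 0.0866] spin -0.0011 yaw now 174.93 t 34.9
```

Emit:
{"fn": "jog_arm", "kwargs": {
  "moves": [
    [0.001, -0.001, 0.04, 0],
    [0.001, -0.001, 0.08, 0],
    [0.001, -0.001, 0.086, 0],
    [0.001, -0.001, 0.087, 0],
    [0.001, -0.001, 0.087, 0]
  ]
}}

```text
clock: 35.52
position: [0.3381, 0.2219, 0.0135]
ee_rot: [0.138, 3.137, 0.002]
force: [0.4, 0.8, 0.1]
width: 0.548
gripper_force: 0.0
```

Emit:
{"fn": "jog_arm", "kwargs": {
  "moves": [
    [0, 0, 0, 0],
    [0, 0, 0, 0],
    [0, 0, 0, 0],
    [0, 0, 0, 0],
    [0, 0, 0, 0],
    [0, 0, 0, 0],
    [0, 0, -0.04, 0],
    [0, 0, -0.09, 0],
    [0, 0, -0.12, 0],
    [0, 0, -0.13, 0],
    [0, 0, -0.13, 0]
  ],
  "hand": 0.005
}}

```text
clock: 36.9
position: [0.3373, 0.2213, 0.1421]
ee_rot: [0.138, 3.138, 0.001]
force: [0.6, -0.2, -0.6]
width: 0.218
gripper_force: 9.9
```

```bash
python3 -c "
from h import *
go(.55,-.065,.15,180)"
```

```text
go [-0.237, -0.2666, -0.0079] spin -0.0877 yaw now 174.97 t 36.9
```

Emit:
{"fn": "jog_arm", "kwargs": {
  "moves": [
    [-0.06, -0.067, -0.01, -0.08],
    [-0.1, -0.113, -0.01, -0.08],
    [-0.14, -0.158, -0.01, -0.08],
    [-0.18, -0.203, -0.01, -0.08],
    [-0.215, -0.242, -0.01, -0.08],
    [-0.237, -0.266, -0.01, -0.08],
    [-0.237, -0.266, -0.01, -0.08],
    [-0.237, -0.266, 0.03, -0.08],
    [-0.237, -0.266, 0.06, -0.08],
    [-0.237, -0.266, 0.066, -0.08],
    [-0.237, -0.266, 0.066, -0.08]
  ]
}}

```text
clock: 38.28
position: [0.5495, -0.0641, 0.0758]
ee_rot: [-0.012, -3.14, -0.0]
force: [0.5, 0.3, 0.2]
width: 0.215
gripper_force: 9.9
```

Emit:
{"fn": "jog_arm", "kwargs": {
  "moves": [
    [0, 0, 0, 0],
    [0, 0, 0, 0],
    [0, 0, 0, 0],
    [0, 0, 0, 0],
    [0, 0, -0.04, 0],
    [0, 0, -0.08, 0],
    [0, 0, -0.08, 0]
  ],
  "hand": 0.05
}}

```text
clock: 39.15
position: [0.5521, -0.0648, 0.1593]
ee_rot: [0.013, 3.136, 0.0]
force: [1.0, -0.4, 0.3]
width: 0.547
gripper_force: 0.0
```

```bash
python3 -c "
from h import *
c,W=chips();np.savez('t5.npz',c=c,W=W);go(.311,.182,.15,180)"
```

```text
white 23 px [347.0, 178.0] [0.62  0.024 0.014]
white 12 px [348.0, 188.0] [0.589 0.023 0.026]
white 17 px [177.0, 195.0] [0.561 0.531 0.007]
white 70 px [351.0, 221.0] [0.487 0.011 0.023]
white 74 px [141.0, 287.0] [0.289 0.616 0.021]
teal 31 px [291.0, 282.0] [0.311 0.183 0.015]
orange 17 px [374.0, 222.0] [ 0.484 -0.054  0.056]
orange 37 px [279.0, 294.0] [0.276 0.218 0.015]
black 123 px [375.0, 133.0] [ 0.761 -0.06   0.035]
black 32 px [363.0, 150.0] [ 0.699 -0.02   0.041]
black 23 px [174.0, 202.0] [0.537 0.528 0.041]
go [0.2419, 0.2447, 0.0068] spin -0.0078 yaw now 179.55 t 39.2
```

Emit:
{"fn": "jog_arm", "kwargs": {
  "moves": [
    [0.06, 0.06, 0, 0],
    [0.1, 0.1, 0, 0],
    [0.14, 0.14, 0, 0],
    [0.18, 0.18, 0, 0],
    [0.22, 0.22, 0, 0],
    [0.242, 0.245, 0, 0],
    [0.242, 0.245, 0, 0],
    [0.242, 0.245, 0.05, 0],
    [0.242, 0.245, 0.1, 0],
    [0.242, 0.245, 0.14, 0],
    [0.242, 0.245, 0.143, 0],
    [0.242, 0.245, 0.143, 0],
    [0.242, 0.245, 0.143, 0]
  ]
}}

```text
clock: 40.83
position: [0.3103, 0.1817, 0.013]
ee_rot: [-0.014, -3.141, 0.001]
force: [-1.5, 0.3, 0.8]
width: 0.543
gripper_force: 0.0
```

Emit:
{"fn": "jog_arm", "kwargs": {
  "moves": [
    [0, 0, 0, 0],
    [0, 0, 0, 0],
    [0, 0, 0, 0],
    [0, 0, 0, 0],
    [0, 0, 0, 0],
    [0, 0, 0, 0],
    [0, 0, -0.04, 0],
    [0, 0, -0.09, 0],
    [0, 0, -0.12, 0],
    [0, 0, -0.13, 0],
    [0, 0, -0.13, 0]
  ],
  "hand": 0.005
}}

```text
clock: 42.2
position: [0.31, 0.1825, 0.1432]
ee_rot: [0.012, 3.141, 0.001]
force: [-0.5, -0.3, -0.1]
width: 0.251
gripper_force: 10.0
```

```bash
python3 -c "
from h import *
go(.55,-.085,.15,180)"
```

```text
go [-0.242, -0.2656, -0.0069] spin -0.0077 yaw now 179.56 t 42.2
```

Emit:
{"fn": "jog_arm", "kwargs": {
  "moves": [
    [-0.06, -0.067, -0.01, 0],
    [-0.1, -0.113, -0.01, 0],
    [-0.14, -0.158, -0.01, 0],
    [-0.18, -0.203, -0.01, 0],
    [-0.22, -0.242, -0.01, 0],
    [-0.242, -0.266, -0.01, 0],
    [-0.242, -0.266, -0.01, 0],
    [-0.242, -0.266, 0.03, 0],
    [-0.242, -0.266, 0.06, 0],
    [-0.242, -0.266, 0.066, 0],
    [-0.242, -0.266, 0.066, 0]
  ]
}}

```text
clock: 43.58
position: [0.5493, -0.0851, 0.0768]
ee_rot: [-0.012, -3.14, -0.0]
force: [0.6, -0.6, 0.5]
width: 0.249
gripper_force: 10.0
```

Emit:
{"fn": "jog_arm", "kwargs": {
  "moves": [
    [0, 0, 0, 0],
    [0, 0, 0, 0],
    [0, 0, 0, 0],
    [0, 0, 0, 0],
    [0, 0, -0.04, 0],
    [0, 0, -0.08, 0],
    [0, 0, -0.08, 0]
  ],
  "hand": 0.05
}}

```text
clock: 44.45
position: [0.5519, -0.0859, 0.1602]
ee_rot: [0.013, 3.136, -0.0]
force: [-0.2, 1.1, -0.2]
width: 0.547
gripper_force: 0.0
```

```bash
python3 -c "
from h import *
c,W=chips();np.savez('t5.npz',c=c,W=W);go(.277,.217,.15,180)"
```

```text
white 122 px [351.0, 181.0] [0.614 0.013 0.017]
white 17 px [377.0, 212.0] [ 0.514 -0.061  0.058]
white 70 px [351.0, 221.0] [0.486 0.011 0.023]
white 72 px [141.0, 287.0] [0.287 0.616 0.02 ]
orange 37 px [279.0, 294.0] [0.276 0.217 0.015]
black 121 px [375.0, 132.0] [ 0.76  -0.059  0.036]
black 34 px [363.0, 150.0] [ 0.699 -0.021  0.042]
black 27 px [174.0, 202.0] [0.537 0.53  0.046]
go [0.2761, 0.3005, 0.0077] spin -0.0078 yaw now 179.55 t 44.5
```

Emit:
{"fn": "jog_arm", "kwargs": {
  "moves": [
    [0.06, 0.065, 0, 0],
    [0.1, 0.109, 0, 0],
    [0.14, 0.152, 0, 0],
    [0.18, 0.196, 0, 0],
    [0.22, 0.24, 0, 0],
    [0.25, 0.275, 0, 0],
    [0.276, 0.3, 0, 0],
    [0.276, 0.3, 0, 0],
    [0.276, 0.3, 0.05, 0],
    [0.276, 0.3, 0.1, 0],
    [0.276, 0.3, 0.14, 0],
    [0.276, 0.3, 0.143, 0],
    [0.276, 0.3, 0.143, 0],
    [0.276, 0.3, 0.143, 0]
  ]
}}

```text
clock: 46.25
position: [0.277, 0.217, 0.0154]
ee_rot: [0.013, 3.14, 0.002]
force: [-0.4, -0.0, -0.3]
width: 0.541
gripper_force: 0.0
```

Emit:
{"fn": "jog_arm", "kwargs": {
  "moves": [
    [0, 0, 0, 0],
    [0, 0, 0, 0],
    [0, 0, 0, 0],
    [0, 0, 0, 0],
    [0, 0, 0, 0],
    [0, 0, 0, 0],
    [0, 0, -0.04, 0],
    [0, 0, -0.09, 0],
    [0, 0, -0.12, 0],
    [0, 0, -0.13, 0],
    [0, 0, -0.13, 0]
  ],
  "hand": 0.005
}}

```text
clock: 47.62
position: [0.2763, 0.2167, 0.1441]
ee_rot: [0.012, 3.141, 0.001]
force: [0.5, 0.6, -0.8]
width: 0.25
gripper_force: 10.0
```

```bash
python3 -c "
from h import *
st();go(.56,-.055,.15,180)"
```

```text
{'clock': 47.625, 'joints': [-0.907, 0.114, 0.098, 2.313, -0.017, 0.715, 0.766], 'position': [0.276, 0.217, 0.144], 'ee_rot': [0.012, 3.141, 0.001], 'force': [0.484, 0.619, -0.824], 'gripper_force': 10.0, 'width': 0.25}
[[-1.0, 0.008, 0.0], [0.008, 1.0, 0.0], [-0.0, 0.0, -1.0]]
go [-0.2858, -0.2694, -0.0059] spin -0.0078 yaw now 179.55 t 47.62
```

Emit:
{"fn": "jog_arm", "kwargs": {
  "moves": [
    [-0.06, -0.056, -0.01, 0],
    [-0.1, -0.094, -0.01, 0],
    [-0.14, -0.132, -0.01, 0],
    [-0.18, -0.17, -0.01, 0],
    [-0.22, -0.207, -0.01, 0],
    [-0.26, -0.245, -0.01, 0],
    [-0.286, -0.269, -0.01, 0],
    [-0.286, -0.269, -0.01, 0],
    [-0.286, -0.269, 0.03, 0],
    [-0.286, -0.269, 0.06, 0],
    [-0.286, -0.269, 0.066, 0],
    [-0.286, -0.269, 0.066, 0]
  ]
}}

```text
clock: 49.12
position: [0.5596, -0.0541, 0.0779]
ee_rot: [-0.011, -3.14, -0.0]
force: [-0.3, -0.0, 0.2]
width: 0.25
gripper_force: 10.0
```

Emit:
{"fn": "jog_arm", "kwargs": {
  "moves": [
    [0, 0, 0, 0],
    [0, 0, 0, 0],
    [0, 0, 0, 0],
    [0, 0, 0, 0],
    [0, 0, -0.04, 0],
    [0, 0, -0.08, 0],
    [0, 0, -0.08, 0]
  ],
  "hand": 0.05
}}

```text
clock: 50.0
position: [0.5621, -0.0549, 0.1612]
ee_rot: [0.013, 3.136, 0.0]
force: [0.1, -0.2, -0.2]
width: 0.542
gripper_force: 0.0
```

```bash
python3 -c "
from h import *
c,W=get('top');np.savez('t6.npz',c=c,W=W);st()"
```

```text
{'clock': 50.05, 'joints': [-0.246, 0.421, 0.339, 1.845, -0.175, 0.902, 1.737], 'position': [0.561, -0.055, 0.159], 'ee_rot': [0.012, 3.139, 0.0], 'force': [-0.53, 0.269, 0.017], 'gripper_force': 0.0, 'width': 0.545}
[[-1.0, 0.008, 0.003], [0.008, 1.0, 0.0], [-0.003, 0.0, -1.0]]
```

Emit:
{"fn": "jog_arm", "kwargs": {
  "moves": [
    [0, 0.06, -0.05, 0],
    [0, 0.12, -0.05, 0],
    [0, 0.18, -0.05, 0],
    [0, 0.24, -0.05, 0],
    [0, 0.28, -0.05, 0],
    [0, 0.28, -0.05, 0]
  ]
}}

```text
clock: 50.8
position: [0.5606, 0.2305, 0.2063]
ee_rot: [-0.001, -3.139, -0.001]
force: [-0.1, 0.1, 0.6]
width: 0.545
gripper_force: 0.0
```

```bash
python3 -c "
from h import *
c=np.load('t6.npz')['c'];d,W=get('top');np.savez('t7.npz',c=d,W=W);s,_=get('scene')
cv2.imwrite('pics/q.png',np.vstack([np.hstack([cv2.resize(c[165:315,190:340],(360,360)),cv2.resize(d[170:260,350:440],(360,360))]),cv2.resize(s[150:270,150:510],(720,240))])[:,:,::-1])"
```

```text
(no output)
```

View pics/q.png

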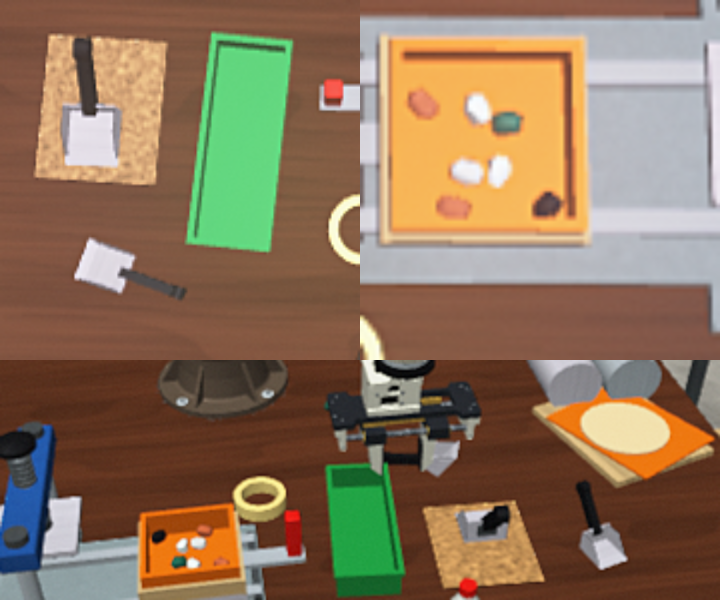

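The mould holds 7 chips: 3 white, 2 orange, 1 teal and 1 black. The bin and scoop are empty. A teal spot shows at (330,405), that is scene pixel (315,172), so I'll locate that eighth chip.

```bash
python3 -c "
from h import *
c,W=get('scene');h=cv2.cvtColor(c,cv2.COLOR_RGB2HSV)
for v in range(169,176):print(v,[(h[v,u].tolist(),W[v,u].round(3).tolist()) for u in (313,315,317)])
d=np.load('t7.npz');H=cv2.cvtColor(d['c'],cv2.COLOR_RGB2HSV).astype(int)
for nm in('t6.npz','t7.npz'):
  d=np.load(nm);H=cv2.cvtColor(d['c'],cv2.COLOR_RGB2HSV).astype(int);m=(H[...,0]>72)&(H[...,0]<96)&(H[...,1]>90)&(H[...,2]>40)
  k,l,s,ce=cv2.connectedComponentsWithStats(m.astype(np.uint8));
  for i in range(1,k):
    if s[i,4]>8: print(nm,s[i,4],ce[i].round(),np.nanmedian(d['W'][l==i],0).round(3))
"
```

```text
169 [([101, 145, 37], [0.537, 0.129, 0.303]), ([105, 53, 48], [0.541, 0.134, 0.305]), ([108, 43, 60], [0.535, 0.14, 0.301])]
170 [([102, 135, 32], [0.539, 0.129, 0.301]), ([110, 35, 66], [0.544, 0.133, 0.304]), ([108, 57, 45], [0.545, 0.138, 0.304])]
171 [([94, 101, 43], [0.541, 0.128, 0.3]), ([105, 40, 76], [0.546, 0.133, 0.303]), ([109, 45, 45], [0.549, 0.138, 0.304])]
172 [([88, 137, 54], [0.543, 0.128, 0.298]), ([108, 57, 45], [0.554, 0.132, 0.304]), ([101, 43, 48], [0.552, 0.137, 0.303])]
173 [([85, 155, 56], [0.134, 0.179, 0.012]), ([116, 43, 48], [0.558, 0.131, 0.304]), ([103, 48, 48], [0.557, 0.137, 0.303])]
174 [([82, 127, 44], [0.131, 0.179, 0.005]), ([112, 56, 50], [0.561, 0.131, 0.304]), ([103, 50, 46], [0.559, 0.136, 0.301])]
175 [([10, 142, 54], [0.134, 0.179, 0.002]), ([106, 58, 48], [0.565, 0.13, 0.303]), ([100, 49, 47], [0.57, 0.135, 0.306])]
t6.npz 29 [287. 348.] [0.127 0.189 0.016]
```

```bash
python3 - <<'E'
from h import *
st()
D=[(.435,1.574,.6241,.237),(.114,2.313,.3513,.144),(.276,2.249,.4056,.101),(.857,.731,.851,.274),(.570,1.507,.6787,.177),(.449,2.041,.5079,.077),(.673,1.599,.6786,.075)]
A=[];b=[]
for j2,j4,r,z in D:
    A+=[[1,0,np.sin(j2),np.sin(j2+j4)],[0,1,np.cos(j2),np.cos(j2+j4)]];b+=[r,z]
s,res,_,_=np.linalg.lstsq(np.array(A),np.array(b),rcond=None);print(s.round(4),res)
r0,c,a,e=s
for r in(.35,.32,.30,.28,.26,.24,.22):
  for z in(.014,.03,.077,.13):
    x=r-r0;y=z-c;d=np.hypot(x,y);q=np.arccos(np.clip((d*d-a*a-e*e)/(2*a*e),-1,1));j2=np.arctan2(x,y)-np.arctan2(e*np.sin(q),a+e*np.cos(q));print(r,z,"j2 %.2f j4 %.2f j6 %.2f"%(j2,q,np.pi-j2-q))
E
```

```text
{'clock': 50.95, 'joints': [-0.673, 0.434, 0.293, 1.68, -0.139, 1.05, 1.225], 'position': [0.562, 0.224, 0.207], 'ee_rot': [-0.014, -3.14, 0.003], 'force': [0.233, 0.832, 0.719], 'gripper_force': 0.0, 'width': 0.541}
[[-1.0, 0.009, -0.001], [0.009, 1.0, -0.002], [0.001, -0.002, -1.0]]
[ 0.0095 -0.0792  0.5492  0.4262] [1.41725079e-05]
0.35 0.014 j2 0.42 j4 2.44 j6 0.28
0.35 0.03 j2 0.37 j4 2.43 j6 0.34
0.35 0.077 j2 0.25 j4 2.39 j6 0.49
0.35 0.13 j2 0.14 j4 2.33 j6 0.67
0.32 0.014 j2 0.39 j4 2.51 j6 0.24
0.32 0.03 j2 0.35 j4 2.50 j6 0.30
0.32 0.077 j2 0.22 j4 2.46 j6 0.47
0.32 0.13 j2 0.09 j4 2.39 j6 0.66
0.3 0.014 j2 0.38 j4 2.56 j6 0.21
0.3 0.03 j2 0.33 j4 2.54 j6 0.27
0.3 0.077 j2 0.19 j4 2.50 j6 0.45
0.3 0.13 j2 0.06 j4 2.43 j6 0.65
0.28 0.014 j2 0.37 j4 2.60 j6 0.18
0.28 0.03 j2 0.31 j4 2.59 j6 0.24
0.28 0.077 j2 0.16 j4 2.54 j6 0.44
0.28 0.13 j2 0.02 j4 2.47 j6 0.65
0.26 0.014 j2 0.35 j4 2.65 j6 0.14
0.26 0.03 j2 0.29 j4 2.63 j6 0.22
0.26 0.077 j2 0.13 j4 2.58 j6 0.43
0.26 0.13 j2 -0.01 j4 2.51 j6 0.65
0.24 0.014 j2 0.34 j4 2.69 j6 0.11
0.24 0.03 j2 0.28 j4 2.68 j6 0.19
0.24 0.077 j2 0.11 j4 2.62 j6 0.42
0.24 0.13 j2 -0.05 j4 2.54 j6 0.65
0.22 0.014 j2 0.34 j4 2.74 j6 0.07
0.22 0.03 j2 0.26 j4 2.72 j6 0.16
0.22 0.077 j2 0.08 j4 2.66 j6 0.41
0.22 0.13 j2 -0.09 j4 2.58 j6 0.66
```

The eighth chip is at about (0.127, 0.187), r≈0.227 m, too close to the base for the fingers. I'll use the tilted scoop as a hoe to drag it outward, then hand-pick it. First I'll regrasp the scoop.

```bash
python3 -c "
from h import *
go(.567,.3735,.18,178.6)"
```

```text
go [-0.0036, 0.1497, 0.027] spin 0.0154 yaw now 179.48 t 50.95
```

Emit:
{"fn": "jog_arm", "kwargs": {
  "moves": [
    [-0.004, 0.05, 0, 0.015],
    [-0.004, 0.1, 0, 0.015],
    [-0.004, 0.15, 0, 0.015],
    [-0.004, 0.15, 0.02, 0.015],
    [-0.004, 0.15, 0.027, 0.015],
    [-0.004, 0.15, 0.06, 0.015],
    [-0.004, 0.15, 0.1, 0.015],
    [-0.004, 0.15, 0.13, 0.015],
    [-0.004, 0.15, 0.13, 0.015],
    [-0.004, 0.15, 0.13, 0.015]
  ],
  "hand": 0.08
}}

```text
clock: 52.2
position: [0.5689, 0.3745, 0.0798]
ee_rot: [0.039, 3.14, 0.001]
force: [-0.1, 0.4, 0.1]
width: 0.869
gripper_force: 0.0
```

Emit:
{"fn": "jog_arm", "kwargs": {
  "moves": [
    [0, 0, 0, 0],
    [0, 0, 0, 0],
    [0, 0, 0, 0],
    [0, 0, 0, 0],
    [0, 0, 0, 0],
    [0, 0, 0, 0],
    [0, 0, 0, 0],
    [0, 0, 0, 0],
    [0, 0, 0, 0],
    [0, 0, -0.03, 0],
    [0, 0, -0.08, 0],
    [0, 0, -0.13, 0],
    [0, 0, -0.13, 0]
  ],
  "hand": 0.005,
  "newtons": 30
}}

```text
clock: 53.82
position: [0.5697, 0.3765, 0.213]
ee_rot: [0.036, 3.135, 0.008]
force: [1.3, 0.4, -1.3]
width: 0.174
gripper_force: 29.9
```

Emit:
{"fn": "jog_arm", "kwargs": {
  "moves": [
    [0, 0, 0, 0],
    [0, 0, 0, 0],
    [0, 0, 0.008, 0],
    [0, 0, -0.008, 0],
    [0, 0, 0.008, 0],
    [0, 0, 0, 0],
    [0, 0, 0, 0],
    [0, 0, 0, 0]
  ],
  "newtons": 3
}}

```text
clock: 54.82
position: [0.5677, 0.3754, 0.2087]
ee_rot: [0.036, 3.141, 0.001]
force: [-0.4, 0.1, -1.7]
width: 0.176
gripper_force: 3.0
```

```bash
python3 -c "
from h import *
st();c=back();go(.34*np.cos(.974),.34*np.sin(.974),.21,-124.2)"
```

```text
{'clock': 54.825, 'joints': [-0.836, 0.554, 0.277, 1.475, -0.16, 1.134, 1.018], 'position': [0.568, 0.375, 0.209], 'ee_rot': [0.036, 3.141, 0.001], 'force': [-0.363, 0.144, -1.75], 'gripper_force': 3.0, 'width': 0.176}
[[-1.0, 0.023, 0.001], [0.023, 1.0, 0.0], [-0.001, 0.0, -1.0]]
back 308 [-0.034 -0.035 -0.106] [ 0.012  0.028 -0.055]
normal [ 0.85 -0.13  0.51] median [ 0.    -0.014 -0.076]
go [0.3743, -0.1027, -0.0016] spin -0.9968 yaw now 178.69 t 54.88
```

Emit:
{"fn": "jog_arm", "kwargs": {
  "moves": [
    [0, 0, 0, 0],
    [0, 0, 0, 0],
    [0, 0, -0.04, 0],
    [0.05, -0.014, -0.04, -0.13],
    [0.1, -0.028, -0.04, -0.26],
    [0.15, -0.042, -0.04, -0.4],
    [0.2, -0.055, -0.04, -0.53],
    [0.25, -0.069, -0.04, -0.66],
    [0.3, -0.083, -0.04, -0.8],
    [0.35, -0.097, -0.04, -0.93],
    [0.374, -0.103, -0.04, -0.997],
    [0.374, -0.103, -0.04, -0.997],
    [0.374, -0.103, -0.04, -0.997]
  ],
  "newtons": 60
}}

```text
clock: 56.5
position: [0.1923, 0.2815, 0.2486]
ee_rot: [-1.467, 2.777, 0.001]
force: [0.2, -0.1, -1.4]
width: 0.175
gripper_force: 60.0
```

```bash
cat >> h.py <<'E'
def pol(r,az,z): a=np.radians(az); go(r*np.cos(a),r*np.sin(a),z,az-180)
E
python3 -c "
from h import *
st();pol(.241,55.6,.17);pol(.241,55.6,.121)
c,W=get('scene');h=cv2.cvtColor(c,cv2.COLOR_RGB2HSV).astype(int)
m=(h[...,0]>72)&(h[...,0]<96)&(h[...,1]>90)&(h[...,2]>30)&(np.hypot(W[...,0]-.13,W[...,1]-.187)<.08)
print('teal',m.sum(),np.nanmedian(W[m],0))"
```

```text
{'clock': 56.5, 'joints': [-1.09, -0.051, -0.037, 2.165, -0.002, 1.026, 1.417], 'position': [0.192, 0.282, 0.249], 'ee_rot': [-1.467, 2.777, 0.001], 'force': [0.178, -0.124, -1.394], 'gripper_force': 59.999, 'width': 0.175}
[[-0.563, -0.826, 0.001], [-0.826, 0.563, 0.001], [-0.001, 0.0, -1.0]]
go [0.1, -0.0002, 0.0784] spin 0.0019 yaw now -124.29 t 56.5
go [0.1001, -0.0002, 0.1274] spin 0.0019 yaw now -124.29 t 56.5
teal 17 [0.13374216 0.18597156 0.012767  ]
```

Emit:
{"fn": "jog_arm", "kwargs": {
  "moves": [
    [0.03, 0, 0.02, 0],
    [0.07, 0, 0.04, 0],
    [0.1, 0, 0.06, 0],
    [0.102, 0, 0.078, 0],
    [0.102, 0, 0.078, 0],
    [0.102, 0, 0.078, 0],
    [0.102, 0, 0.078, 0]
  ]
}}

```text
clock: 57.42
position: [0.1345, 0.1974, 0.1708]
ee_rot: [-1.469, 2.776, 0.001]
force: [0.2, 0.0, -1.6]
width: 0.169
gripper_force: 60.0
```

```bash
python3 -c "
from h import *
st();pol(.241,55.4,.121)"
```

```text
{'clock': 57.425, 'joints': [-1.104, -0.133, -0.083, 2.464, -0.015, 0.809, 1.369], 'position': [0.134, 0.197, 0.171], 'ee_rot': [-1.469, 2.776, 0.001], 'force': [0.188, 0.048, -1.578], 'gripper_force': 60.0, 'width': 0.169}
[[-0.562, -0.827, 0.0], [-0.827, 0.562, 0.001], [-0.001, 0.0, -1.0]]
go [-0.0021, -0.0014, 0.0498] spin 0.0067 yaw now -124.22 t 57.42
```

Emit:
{"fn": "jog_arm", "kwargs": {
  "moves": [
    [0, 0, 0.015, 0],
    [0, 0, 0.03, 0],
    [0, 0, 0.04, 0],
    [0, 0, 0.046, 0],
    [0, 0, 0.049, 0],
    [0, 0, 0.049, 0],
    [0, 0, 0.049, 0]
  ]
}}

```text
clock: 58.3
position: [0.137, 0.2025, 0.1238]
ee_rot: [-1.466, 2.767, 0.01]
force: [7.9, 3.5, 26.4]
width: 0.168
gripper_force: 60.0
```

```bash
python3 -c "
from h import *
st()"
```

```text
{'clock': 58.3, 'joints': [-1.094, -0.023, -0.1, 2.538, -0.002, 0.615, 1.352], 'position': [0.137, 0.202, 0.124], 'ee_rot': [-1.466, 2.767, 0.01], 'force': [7.899, 3.508, 26.398], 'gripper_force': 60.024, 'width': 0.168}
[[-0.562, -0.827, 0.005], [-0.827, 0.562, 0.01], [-0.012, 0.001, -1.0]]
```

Emit:
{"fn": "jog_arm", "kwargs": {
  "moves": [
    [0, 0, -0.003, 0],
    [0, 0, -0.003, 0],
    [-0.008, 0, -0.003, 0],
    [-0.018, 0, -0.003, 0],
    [-0.028, 0, -0.003, 0],
    [-0.04, 0, -0.003, 0],
    [-0.052, 0, -0.003, 0],
    [-0.064, 0, -0.003, 0],
    [-0.076, 0, -0.003, 0],
    [-0.088, 0, -0.003, 0],
    [-0.1, 0, -0.003, 0],
    [-0.112, 0, -0.003, 0],
    [-0.124, 0, -0.003, 0],
    [-0.136, 0, -0.003, 0],
    [-0.144, 0, -0.003, 0],
    [-0.15, 0, -0.003, 0],
    [-0.15, 0, -0.003, 0]
  ]
}}

```text
clock: 60.42
position: [0.2185, 0.3207, 0.1239]
ee_rot: [1.47, -2.775, 0.002]
force: [-0.2, -1.9, 5.6]
width: 0.168
gripper_force: 60.0
```

```bash
cat >> h.py <<'E'
def teal():
    for n in("top","scene"):
        c,W=get(n);h=cv2.cvtColor(c,cv2.COLOR_RGB2HSV).astype(int)
        m=((h[...,0]>72)&(h[...,0]<96)&(h[...,1]>80)&(h[...,2]>28)&(abs(W[...,0]-.25)<.2)&(abs(W[...,1]-.25)<.25)&(W[...,2]<.035)).astype(np.uint8)
        k,l,s,ce=cv2.connectedComponentsWithStats(m)
        for i in range(1,k):
            if s[i,4]>4: print(n,s[i,4],ce[i].round(),np.nanmedian(W[l==i],0).round(3))
    return c
E
python3 -c "
from h import *
st();teal()"
```

```text
{'clock': 60.425, 'joints': [-1.068, 0.215, -0.05, 2.25, 0.017, 0.679, 1.415], 'position': [0.218, 0.321, 0.124], 'ee_rot': [1.47, -2.775, 0.002], 'force': [-0.191, -1.864, 5.628], 'gripper_force': 60.002, 'width': 0.168}
[[-0.562, -0.827, -0.001], [-0.827, 0.562, -0.002], [0.002, -0.0, -1.0]]
```

Emit:
{"fn": "jog_arm", "kwargs": {
  "moves": [
    [0, 0, -0.04, 0],
    [0, 0, -0.09, 0],
    [-0.05, 0, -0.12, 0],
    [-0.1, 0, -0.13, 0.05],
    [-0.15, 0, -0.13, 0.05],
    [-0.15, 0, -0.13, 0.05]
  ]
}}

```text
clock: 61.28
position: [0.3044, 0.4474, 0.2529]
ee_rot: [-1.4, 2.812, -0.0]
force: [-1.4, -1.2, -1.6]
width: 0.171
gripper_force: 60.0
```

```bash
python3 -c "
from h import *
st();teal()"
```

```text
{'clock': 61.275, 'joints': [-1.066, 0.287, -0.009, 1.756, 0.003, 1.099, 1.42], 'position': [0.304, 0.447, 0.253], 'ee_rot': [-1.4, 2.812, -0.0], 'force': [-1.401, -1.156, -1.595], 'gripper_force': 60.0, 'width': 0.171}
[[-0.603, -0.798, 0.0], [-0.798, 0.603, -0.0], [0.0, -0.0, -1.0]]
top 31 [255. 324.] [0.191 0.283 0.016]
scene 21 [344. 180.] [0.197 0.281 0.013]
```

The chip is now at (0.191, 0.283), r=0.34, within reach. Next I'll return the scoop to the pad and right it there.

```bash
python3 -c "
from h import *
go(.500,.375,.16,178.5)"
```

```text
go [-0.0636, -0.1995, 0.0929] spin 0.9502 yaw now -127.06 t 61.38
```

Emit:
{"fn": "jog_arm", "kwargs": {
  "moves": [
    [-0.02, -0.06, 0, 0.18],
    [-0.04, -0.12, 0, 0.36],
    [-0.06, -0.18, 0, 0.54],
    [-0.064, -0.2, 0, 0.72],
    [-0.064, -0.2, 0, 0.9],
    [-0.064, -0.2, 0, 0.95],
    [-0.064, -0.2, 0.05, 0.95],
    [-0.064, -0.2, 0.09, 0.95],
    [-0.064, -0.2, 0.093, 0.95],
    [-0.064, -0.2, 0.093, 0.95]
  ]
}}

```text
clock: 62.62
position: [0.501, 0.3754, 0.1625]
ee_rot: [0.041, 3.141, 0.001]
force: [-0.1, -0.1, -1.6]
width: 0.173
gripper_force: 60.0
```

```bash
python3 -c "
from h import *
st();go(.505,.375,.125,178.5);go(.566,.375,.0755,178.5)"
```

```text
{'clock': 62.625, 'joints': [-0.898, 0.507, 0.249, 1.677, -0.145, 0.975, 0.948], 'position': [0.501, 0.375, 0.162], 'ee_rot': [0.041, 3.141, 0.001], 'force': [-0.052, -0.085, -1.636], 'gripper_force': 60.0, 'width': 0.173}
[[-1.0, 0.026, 0.001], [0.026, 1.0, 0.001], [-0.001, 0.001, -1.0]]
go [-0.004, -0.0003, 0.0375] spin 0.0001 yaw now 178.51 t 62.62
go [-0.0649, 0.0013, 0.087] spin 0.0001 yaw now 178.51 t 62.62
```

Emit:
{"fn": "jog_arm", "kwargs": {
  "moves": [
    [-0.004, 0, 0.025, 0],
    [-0.006, 0, 0.037, 0],
    [-0.009, 0, 0.0415, 0],
    [-0.017, 0, 0.0455, 0],
    [-0.025, 0, 0.0495, 0],
    [-0.033, 0.001, 0.0545, 0],
    [-0.04, 0.001, 0.0595, 0],
    [-0.047, 0.001, 0.0645, 0],
    [-0.053, 0.001, 0.0705, 0],
    [-0.059, 0.001, 0.0775, 0],
    [-0.065, 0.001, 0.084, 0],
    [-0.065, 0.001, 0.087, 0],
    [-0.065, 0.001, 0.088, 0],
    [-0.065, 0.001, 0.088, 0]
  ],
  "newtons": 6
}}

```text
clock: 64.38
position: [0.5658, 0.3748, 0.0736]
ee_rot: [0.04, 3.141, 0.001]
force: [2.6, -0.9, 4.0]
width: 0.174
gripper_force: 6.0
```

```bash
python3 -c "
from h import *
st();back()"
```

```text
{'clock': 64.375, 'joints': [-0.805, 0.681, 0.224, 1.607, -0.184, 0.873, 1.034], 'position': [0.566, 0.375, 0.074], 'ee_rot': [0.04, 3.141, 0.001], 'force': [2.569, -0.868, 3.98], 'gripper_force': 6.0, 'width': 0.174}
[[-1.0, 0.026, 0.0], [0.026, 1.0, 0.0], [-0.0, 0.0, -1.0]]
back 147 [-0.111 -0.034 -0.068] [-0.051  0.021 -0.031]
normal [ 0.72 -0.66 -0.2 ] median [-0.058 -0.022 -0.055]
```

Emit:
{"fn": "jog_arm", "kwargs": {
  "moves": [
    [0, 0, 0, 0],
    [0, 0, 0, 0],
    [0, 0, 0, 0],
    [0, 0, 0, 0],
    [0, 0, 0, 0],
    [0, 0, 0, 0],
    [0, 0, 0, 0],
    [0, 0, -0.02, 0],
    [0, 0, -0.06, 0],
    [0, 0, -0.1, 0],
    [0, 0, -0.15, 0],
    [0, 0, -0.15, 0],
    [0, 0, -0.15, 0]
  ],
  "hand": 0.08
}}

```text
clock: 66.05
position: [0.5657, 0.3746, 0.2242]
ee_rot: [0.041, 3.141, 0.001]
force: [-1.0, 0.2, -1.1]
width: 0.867
gripper_force: 0.0
```

```bash
python3 -c "
from h import *
st();c=teal();d,W=get('scene')
m=(np.hypot(W[...,0]-.54,W[...,1]-.37)<.12)&(W[...,2]>.012)&(W[...,2]<.14)&(W[...,1]<.42)
h=cv2.cvtColor(d,cv2.COLOR_RGB2HSV).astype(int)
g=m&(h[...,1]<45)&(h[...,2]>90); b=m&(h[...,2]<60)
for q in(g,b): print(q.sum(),np.percentile(W[q],3,0).round(3),np.percentile(W[q],97,0).round(3))
pol(.341,56,.1)"
```

```text
{'clock': 66.05, 'joints': [-0.829, 0.537, 0.264, 1.461, -0.146, 1.161, 1.003], 'position': [0.566, 0.375, 0.224], 'ee_rot': [0.041, 3.141, 0.001], 'force': [-0.96, 0.176, -1.101], 'gripper_force': 0.0, 'width': 0.867}
[[-1.0, 0.026, 0.001], [0.026, 1.0, 0.001], [-0.001, 0.001, -1.0]]
scene 21 [344. 180.] [0.196 0.28  0.013]
131 [0.475 0.341 0.013] [0.515 0.403 0.045]
137 [0.509 0.362 0.024] [0.58  0.38  0.119]
go [0.3717, -0.1011, 0.1229] spin -1.0032 yaw now 178.52 t 66.2
```

Emit:
{"fn": "jog_arm", "kwargs": {
  "moves": [
    [0.06, -0.016, 0, -0.16],
    [0.12, -0.033, 0, -0.32],
    [0.18, -0.05, 0, -0.48],
    [0.24, -0.066, 0, -0.64],
    [0.3, -0.082, 0, -0.8],
    [0.35, -0.096, 0, -0.96],
    [0.372, -0.101, 0, -1],
    [0.372, -0.101, 0.05, -1],
    [0.372, -0.101, 0.1, -1],
    [0.372, -0.101, 0.123, -1],
    [0.372, -0.101, 0.123, -1],
    [0.372, -0.101, 0.123, -1]
  ],
  "hand": 0.05,
  "newtons": 10
}}

```text
clock: 67.7
position: [0.1917, 0.2838, 0.1008]
ee_rot: [-1.469, 2.776, 0.0]
force: [-0.1, -0.4, 0.4]
width: 0.545
gripper_force: 0.0
```

```bash
python3 -c "
from h import *
st();teal();go(.192,.282,.014,-124.2)"
```

```text
{'clock': 67.7, 'joints': [-1.077, 0.194, -0.065, 2.373, 0.023, 0.575, 1.385], 'position': [0.192, 0.284, 0.101], 'ee_rot': [-1.469, 2.776, 0.0], 'force': [-0.05, -0.353, 0.379], 'gripper_force': 0.0, 'width': 0.545}
[[-0.563, -0.827, 0.0], [-0.827, 0.563, 0.0], [-0.001, 0.0, -1.0]]
scene 21 [344. 180.] [0.194 0.281 0.012]
go [0.0017, -0.0014, 0.0871] spin -0.0003 yaw now -124.22 t 67.8
```

Emit:
{"fn": "jog_arm", "kwargs": {
  "moves": [
    [0.001, -0.001, 0.04, 0],
    [0.001, -0.001, 0.08, 0],
    [0.001, -0.001, 0.087, 0],
    [0.001, -0.001, 0.087, 0],
    [0.001, -0.001, 0.087, 0]
  ]
}}

```text
clock: 68.42
position: [0.192, 0.2827, 0.0144]
ee_rot: [-1.469, 2.775, 0.002]
force: [0.2, 0.1, -0.0]
width: 0.541
gripper_force: 0.0
```

Emit:
{"fn": "jog_arm", "kwargs": {
  "moves": [
    [0, 0, 0, 0],
    [0, 0, 0, 0],
    [0, 0, 0, 0],
    [0, 0, 0, 0],
    [0, 0, 0, 0],
    [0, 0, 0, 0],
    [0, 0, -0.04, 0],
    [0, 0, -0.09, 0],
    [0, 0, -0.13, 0],
    [0, 0, -0.14, 0],
    [0, 0, -0.14, 0]
  ],
  "hand": 0.005
}}

```text
clock: 69.8
position: [0.1915, 0.282, 0.1532]
ee_rot: [-1.47, 2.775, 0.001]
force: [0.3, -0.5, 0.1]
width: 0.204
gripper_force: 10.0
```

```bash
python3 -c "
from h import *
go(.56,-.085,.16,180)"
```

```text
go [0.0965, -0.511, -0.0069] spin 0.9741 yaw now -124.19 t 69.8
```

Emit:
{"fn": "jog_arm", "kwargs": {
  "moves": [
    [0.009, -0.058, -0.02, 0.15],
    [0.017, -0.112, -0.02, 0.3],
    [0.026, -0.166, -0.02, 0.45],
    [0.034, -0.22, -0.02, 0.6],
    [0.042, -0.274, -0.02, 0.75],
    [0.05, -0.328, -0.02, 0.9],
    [0.058, -0.38, -0.02, 0.974],
    [0.066, -0.43, -0.02, 0.974],
    [0.074, -0.48, -0.02, 0.974],
    [0.08, -0.518, -0.02, 0.974],
    [0.08, -0.518, -0.01, 0.974],
    [0.08, -0.518, 0.03, 0.974],
    [0.08, -0.518, 0.06, 0.974],
    [0.08, -0.518, 0.073, 0.974],
    [0.08, -0.518, 0.073, 0.974],
    [0.08, -0.518, 0.073, 0.974]
  ]
}}

```text
clock: 71.8
position: [0.5755, -0.0753, 0.081]
ee_rot: [-0.0, 3.14, -0.0]
force: [0.1, -0.0, -0.5]
width: 0.201
gripper_force: 10.0
```

```bash
python3 -c "
from h import *
st()"
```

```text
{'clock': 71.8, 'joints': [-0.225, 0.555, 0.375, 1.874, -0.283, 0.763, 1.876], 'position': [0.576, -0.075, 0.081], 'ee_rot': [-0.0, 3.14, -0.0], 'force': [0.051, -0.04, -0.499], 'gripper_force': 10.0, 'width': 0.201}
[[-1.0, -0.0, 0.001], [-0.0, 1.0, -0.0], [-0.001, -0.0, -1.0]]
```

Release, rise, then go to the carriage post.

Emit:
{"fn": "jog_arm", "kwargs": {
  "moves": [
    [0, 0, 0, 0],
    [0, 0, 0, 0],
    [0, 0, 0, 0],
    [0, 0, -0.03, 0],
    [0, 0, -0.08, 0],
    [0, 0, -0.11, 0],
    [0, 0, -0.11, 0]
  ],
  "hand": 0.038
}}

```text
clock: 72.68
position: [0.5765, -0.0757, 0.1928]
ee_rot: [-0.0, 3.137, 0.0]
force: [-0.2, 0.6, -0.6]
width: 0.412
gripper_force: 0.0
```

```bash
python3 -c "
from h import *
st();go(.532,.0795,.19,91.2);go(.532,.0795,.084,91.2)"
```

```text
{'clock': 72.675, 'joints': [-0.276, 0.419, 0.438, 1.771, -0.208, 0.992, 1.813], 'position': [0.577, -0.076, 0.193], 'ee_rot': [-0.0, 3.137, 0.0], 'force': [-0.248, 0.616, -0.617], 'gripper_force': 0.0, 'width': 0.412}
[[-1.0, -0.0, 0.005], [-0.0, 1.0, 0.0], [-0.005, 0.0, -1.0]]
go [0.0445, 0.1552, 0.0026] spin 1.5499 yaw now -180.0 t 72.67
go [0.0451, 0.1551, 0.1086] spin 1.5499 yaw now -180.0 t 72.67
```

Emit:
{"fn": "jog_arm", "kwargs": {
  "moves": [
    [0.045, 0.05, 0, 0.18],
    [0.045, 0.1, 0, 0.36],
    [0.045, 0.155, 0, 0.54],
    [0.045, 0.155, 0, 0.72],
    [0.045, 0.155, 0, 0.9],
    [0.045, 0.155, 0, 1.08],
    [0.045, 0.155, 0, 1.26],
    [0.045, 0.155, 0, 1.44],
    [0.045, 0.155, 0, 1.55],
    [0.045, 0.155, 0, 1.55],
    [0.045, 0.155, 0, 1.55]
  ],
  "hand": 0.08
}}

```text
clock: 74.05
position: [0.5297, 0.0796, 0.1897]
ee_rot: [-2.195, -2.247, 0.001]
force: [0.2, -0.1, -0.1]
width: 0.871
gripper_force: 0.0
```

```bash
cat >> h.py <<'E'
def inmould():
    "chip-coloured blobs in the mould, both pictures"
    for n in("top","scene"):
        c,W=get(n);h=cv2.cvtColor(c,cv2.COLOR_RGB2HSV).astype(int);H,S,V=h[...,0],h[...,1],h[...,2]
        b=(abs(W[...,0]-.534)<.058)&(abs(W[...,1]+.07)<.058)&(W[...,2]<.075)&(W[...,2]>.03)
        o=[]
        for nm,m in(("white",(S<90)&(V>170)),("teal",(H>60)&(H<105)&(S>60)),("orange",(H<11)&(S>100)&(V>140)),("black",V<70)):
            k,l,s,ce=cv2.connectedComponentsWithStats((m&b).astype(np.uint8))
            o+=[(nm,int(s[i,4]),np.nanmedian(W[l==i],0).round(3).tolist()) for i in range(1,k) if s[i,4]>6]
        print(n,o)
    return c
E
python3 -c "
from h import *
st();inmould();go(.533,.079,.084,91.2)
c,_=get('top');s,_=get('scene')
cv2.imwrite('pics/v.png',np.vstack([np.hstack([cv2.resize(c[165:265,340:440],(360,300)),cv2.resize(s[200:300,150:270],(360,300))]),cv2.resize(s[130:270,190:470],(720,300))])[:,:,::-1])"
```

```text
{'clock': 74.05, 'joints': [-0.834, 0.411, 0.8, 1.898, -0.352, 0.979, 0.149], 'position': [0.53, 0.08, 0.19], 'ee_rot': [-2.195, -2.247, 0.001], 'force': [0.192, -0.125, -0.082], 'gripper_force': 0.0, 'width': 0.871}
[[-0.023, 1.0, -0.001], [1.0, 0.023, -0.0], [-0.0, -0.001, -1.0]]
top [('white', 35, [0.557, -0.067, 0.06]), ('white', 38, [0.513, -0.081, 0.06]), ('white', 40, [0.512, -0.058, 0.061]), ('teal', 21, [0.577, -0.075, 0.062]), ('teal', 22, [0.548, -0.087, 0.061]), ('orange', 38, [0.56, -0.026, 0.061]), ('orange', 35, [0.487, -0.046, 0.06])]
scene [('white', 26, [0.518, -0.085, 0.058]), ('white', 35, [0.516, -0.061, 0.058]), ('white', 24, [0.562, -0.07, 0.06]), ('teal', 10, [0.496, -0.12, 0.059]), ('teal', 28, [0.554, -0.09, 0.059]), ('orange', 28, [0.49, -0.051, 0.058]), ('orange', 21, [0.564, -0.031, 0.06]), ('black', 31, [0.496, -0.118, 0.059]), ('black', 9, [0.555, -0.085, 0.057])]
go [-0.0006, 0.0031, 0.106] spin 0.0015 yaw now 91.29 t 74.15
```

View pics/v.png

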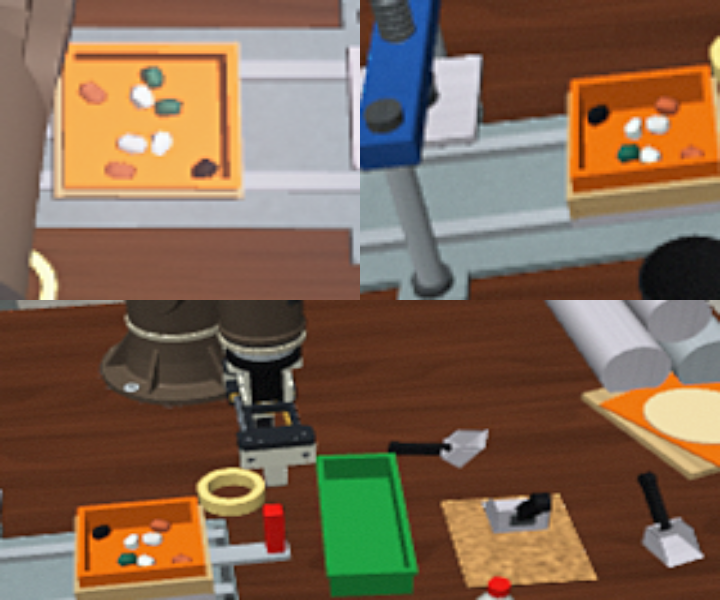

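All 8 chips are in the mould (3 white, 2 teal, 2 orange, 1 black; lower-left view around (140,545)). The bin is empty and the scoop stands flat on the pad at (515,515). Now I'll grip the post and push the carriage home.

Emit:
{"fn": "jog_arm", "kwargs": {
  "moves": [
    [0, 0.003, 0.04, 0],
    [0, 0.003, 0.08, 0],
    [0, 0.003, 0.105, 0],
    [0, 0.003, 0.106, 0],
    [0, 0.003, 0.106, 0]
  ]
}}

```text
clock: 74.88
position: [0.5336, 0.0795, 0.0851]
ee_rot: [2.198, 2.244, 0.001]
force: [0.6, -0.3, 0.2]
width: 0.872
gripper_force: 0.0
```

Emit:
{"fn": "jog_arm", "kwargs": {
  "moves": [
    [0, 0, 0, 0],
    [0, 0, 0, 0],
    [0, 0, 0, 0],
    [0, 0, 0, 0],
    [0, 0, 0, 0],
    [0, 0, 0, 0],
    [0, 0, 0, 0],
    [0, 0, 0, 0],
    [0, 0, 0, 0]
  ],
  "hand": 0.01,
  "newtons": 25
}}

```text
clock: 76.0
position: [0.5352, 0.0797, 0.0846]
ee_rot: [2.196, 2.242, 0.004]
force: [8.6, 0.3, -4.8]
width: 0.237
gripper_force: 25.0
```

Emit:
{"fn": "jog_arm", "kwargs": {
  "moves": [
    [-0.01, 0, 0, 0],
    [-0.025, 0, 0, 0],
    [-0.045, 0, 0, 0],
    [-0.065, 0, 0, 0],
    [-0.085, 0, 0, 0],
    [-0.105, 0, 0, 0],
    [-0.125, 0, 0, 0],
    [-0.145, 0, 0, 0],
    [-0.165, 0, 0, 0],
    [-0.18, 0, 0, 0],
    [-0.19, 0, 0, 0],
    [-0.197, 0, 0, 0],
    [-0.202, 0, 0, 0],
    [-0.205, 0, 0, 0],
    [-0.205, 0, 0, 0]
  ]
}}

```text
clock: 77.88
position: [0.5376, -0.1205, 0.0844]
ee_rot: [-2.19, -2.245, -0.006]
force: [-0.4, 15.9, 13.6]
width: 0.242
gripper_force: 25.0
```

```bash
python3 -c "
from h import *
st()"
```

```text
{'clock': 77.875, 'joints': [-0.333, 0.566, 0.658, 1.958, -0.493, 0.784, 0.634], 'position': [0.538, -0.12, 0.084], 'ee_rot': [-2.19, -2.245, -0.006], 'force': [-0.428, 15.881, 13.596], 'gripper_force': 25.035, 'width': 0.242}
[[-0.025, 1.0, -0.001], [1.0, 0.025, 0.006], [0.006, -0.001, -1.0]]
```

Emit:
{"fn": "jog_arm", "kwargs": {
  "moves": [
    [0.004, 0, 0, 0],
    [0.004, 0, 0, 0],
    [0.004, 0, 0, 0],
    [0.004, 0, 0, 0],
    [0.004, 0, 0, 0],
    [0.004, 0, -0.05, 0],
    [0.004, 0, -0.1, 0],
    [0.004, 0, -0.16, 0],
    [0.004, 0, -0.22, 0],
    [0.004, 0, -0.24, 0],
    [0.004, 0, -0.24, 0]
  ],
  "hand": 0.06
}}

```text
clock: 79.25
position: [0.5379, -0.1216, 0.3256]
ee_rot: [2.197, 2.243, 0.004]
force: [0.6, 0.5, -0.3]
width: 0.65
gripper_force: 0.0
```

```bash
python3 -c "
from h import *
st();go(.5372,-.2698,.32,91.2)
for n in('top','scene'):
    c,W=get(n);m=(abs(W[...,0]-.537)<.035)&(abs(W[...,1]+.27)<.035)&(W[...,2]>.278)&(W[...,2]<.30);p=W[m]
    if m.sum():print(n,'knob',m.sum(),cv2.minEnclosingCircle(p[:,:2].astype(np.float32)),p.mean(0).round(4))
c,W=get('top');h=cv2.cvtColor(c,cv2.COLOR_RGB2HSV).astype(int)
m=((h[...,0]<8)|(h[...,0]>172))&(h[...,1]>150)&(W[...,2]>.1)&(W[...,2]<.12)&(abs(W[...,0]-.534)<.05);print('post',m.sum(),W[m].mean(0) if m.sum() else '')"
```

```text
{'clock': 79.25, 'joints': [-0.51, 0.303, 0.852, 1.668, -0.238, 1.276, 0.41], 'position': [0.538, -0.122, 0.326], 'ee_rot': [2.197, 2.243, 0.004], 'force': [0.599, 0.451, -0.282], 'gripper_force': 0.0, 'width': 0.65}
[[-0.021, 1.0, 0.003], [1.0, 0.021, 0.0], [0.0, 0.003, -1.0]]
go [-0.1481, -0.0038, 0.0056] spin 0.0 yaw now 91.2 t 79.25
top knob 42 ((0.5292607545852661, -0.2864166498184204), 0.01755310781300068) [ 0.5272 -0.2863  0.2847]
scene knob 204 ((0.5424127578735352, -0.27253150939941406), 0.027059387415647507) [ 0.5473 -0.2711  0.2843]
post 56 [ 0.53526448 -0.11966368  0.10960083]
```

Emit:
{"fn": "jog_arm", "kwargs": {
  "moves": [
    [-0.04, -0.003, 0, 0],
    [-0.09, -0.003, 0, 0],
    [-0.13, -0.003, 0, 0],
    [-0.148, -0.003, 0, 0],
    [-0.148, -0.003, 0, 0],
    [-0.148, -0.003, 0, 0],
    [-0.148, -0.003, 0.01, 0],
    [-0.148, -0.003, 0.02, 0],
    [-0.148, -0.003, 0.024, 0]
  ],
  "hand": 0
}}

```text
clock: 80.53
position: [0.5371, -0.2685, 0.2991]
ee_rot: [-2.196, -2.244, 0.0]
force: [-0.6, 1.0, 0.1]
width: 0.006
gripper_force: 0.0
```

```bash
python3 -c "
from h import *
st();go(.538,-.27,.252,91.2)"
```

```text
{'clock': 80.525, 'joints': [-0.195, 0.43, 0.845, 1.59, -0.332, 1.274, 0.726], 'position': [0.537, -0.268, 0.299], 'ee_rot': [-2.196, -2.244, 0.0], 'force': [-0.558, 1.01, 0.147], 'gripper_force': 0.0, 'width': 0.006}
[[-0.022, 1.0, -0.001], [1.0, 0.022, 0.001], [0.001, -0.001, -1.0]]
go [-0.0016, 0.0009, 0.0471] spin 0.0007 yaw now 91.24 t 80.53
```

Emit:
{"fn": "jog_arm", "kwargs": {
  "moves": [
    [-0.001, 0.001, 0.008, 0],
    [-0.001, 0.001, 0.016, 0],
    [-0.001, 0.001, 0.024, 0],
    [-0.001, 0.001, 0.032, 0],
    [-0.001, 0.001, 0.039, 0],
    [-0.001, 0.001, 0.044, 0],
    [-0.001, 0.001, 0.047, 0],
    [-0.001, 0.001, 0.047, 0],
    [-0.001, 0.001, 0.047, 0]
  ]
}}

```text
clock: 81.65
position: [0.5384, -0.2699, 0.258]
ee_rot: [2.197, 2.244, 0.007]
force: [-15.1, 13.7, 47.3]
width: 0.006
gripper_force: 23.6
```

Emit:
{"fn": "jog_arm", "kwargs": {
  "moves": [
    [0, 0, -0.01, 0],
    [0, 0, -0.02, 0],
    [0, 0, -0.03, 0],
    [0, 0, -0.04, 0],
    [0, 0, -0.05, 0],
    [0, 0, -0.075, 0],
    [0.03, 0, -0.08, 0],
    [0.09, 0, -0.08, 0],
    [0.14, 0, -0.08, 0],
    [0.15, 0, -0.08, 0],
    [0.15, 0, -0.08, 0],
    [0.15, 0, -0.08, 0]
  ],
  "hand": 0.07
}}

```text
clock: 83.15
position: [0.5349, -0.1222, 0.3333]
ee_rot: [2.201, 2.241, -0.001]
force: [-0.3, 0.2, 0.2]
width: 0.766
gripper_force: 0.0
```

```bash
python3 -c "
from h import *
st();go(.5358,-.120,.16,91.2);go(.5358,-.120,.084,91.2)
c,W=get('scene');m=(abs(W[...,0]-.537)<.035)&(abs(W[...,1]+.27)<.035)&(W[...,2]>.23)&(W[...,2]<.31);print('knob z',np.percentile(W[m][:,2],90))"
```

```text
{'clock': 83.15, 'joints': [-0.521, 0.296, 0.867, 1.659, -0.232, 1.295, 0.406], 'position': [0.535, -0.122, 0.333], 'ee_rot': [2.201, 2.241, -0.001], 'force': [-0.255, 0.219, 0.17], 'gripper_force': 0.0, 'width': 0.766}
[[-0.018, 1.0, 0.0], [1.0, 0.018, -0.001], [-0.001, 0.0, -1.0]]
go [0.0023, 0.001, 0.1733] spin -0.0026 yaw now 91.05 t 83.15
go [0.0024, 0.001, 0.2493] spin -0.0026 yaw now 91.05 t 83.15
knob z 0.2870673694166134
```

Ram back up. Now draw the carriage out.

Emit:
{"fn": "jog_arm", "kwargs": {
  "moves": [
    [0.002, 0.001, 0.06, 0],
    [0.002, 0.001, 0.12, 0],
    [0.002, 0.001, 0.17, 0],
    [0.002, 0.001, 0.21, 0],
    [0.002, 0.001, 0.24, 0],
    [0.002, 0.001, 0.249, 0],
    [0.002, 0.001, 0.249, 0],
    [0.002, 0.001, 0.249, 0]
  ]
}}

```text
clock: 84.2
position: [0.537, -0.1189, 0.0854]
ee_rot: [2.198, 2.243, 0.002]
force: [-0.9, 0.5, 1.2]
width: 0.764
gripper_force: 0.0
```

Emit:
{"fn": "jog_arm", "kwargs": {
  "moves": [
    [0, 0, 0, 0],
    [0, 0, 0, 0],
    [0, 0, 0, 0],
    [0, 0, 0, 0],
    [0, 0, 0, 0],
    [0, 0, 0, 0],
    [0, 0, 0, 0],
    [0, 0, 0, 0],
    [0, 0, 0, 0]
  ],
  "hand": 0.01
}}

```text
clock: 85.32
position: [0.5376, -0.1182, 0.0844]
ee_rot: [2.197, 2.243, 0.002]
force: [5.6, -0.1, -3.2]
width: 0.238
gripper_force: 25.0
```

Emit:
{"fn": "jog_arm", "kwargs": {
  "moves": [
    [0.01, 0, 0, 0],
    [0.025, 0, 0, 0],
    [0.045, 0, 0, 0],
    [0.065, 0, 0, 0],
    [0.085, 0, 0, 0],
    [0.105, 0, 0, 0],
    [0.125, 0, 0, 0],
    [0.145, 0, 0, 0],
    [0.165, 0, 0, 0],
    [0.18, 0, 0, 0],
    [0.19, 0, 0, 0],
    [0.197, 0, 0, 0],
    [0.202, 0, 0, 0],
    [0.205, 0, 0, 0],
    [0.206, 0, 0, 0]
  ]
}}

```text
clock: 87.2
position: [0.5351, 0.082, 0.0845]
ee_rot: [2.197, 2.232, -0.001]
force: [14.3, -19.3, -15.0]
width: 0.239
gripper_force: 25.0
```

Emit:
{"fn": "jog_arm", "kwargs": {
  "moves": [
    [-0.005, 0, 0, 0],
    [-0.005, 0, 0, 0],
    [-0.005, 0, 0, 0],
    [-0.005, 0, 0, 0],
    [-0.005, 0, 0, 0],
    [-0.005, 0, -0.05, 0],
    [-0.005, 0, -0.1, 0],
    [-0.005, 0, -0.15, 0],
    [0.04, 0, -0.17, 0],
    [0.1, 0, -0.17, 0],
    [0.13, 0, -0.17, 0],
    [0.13, 0, -0.17, 0],
    [0.13, 0, -0.17, 0]
  ],
  "hand": 0.07
}}

```text
clock: 88.82
position: [0.5291, 0.2166, 0.2542]
ee_rot: [2.199, 2.243, -0.001]
force: [0.1, -0.9, 0.3]
width: 0.762
gripper_force: 0.0
```

```bash
python3 -c "
from h import *
st();carriage();inmould();d,W=get('scene')
h=cv2.cvtColor(d,cv2.COLOR_RGB2HSV).astype(int)
m=(np.hypot(W[...,0]-.54,W[...,1]-.37)<.12)&(W[...,2]>.012)&(W[...,2]<.14)&(W[...,1]<.42)
for q in(m&(h[...,1]<45)&(h[...,2]>90),m&(h[...,2]<60)): print(q.sum(),np.percentile(W[q],3,0).round(3),np.percentile(W[q],97,0).round(3))"
```

```text
{'clock': 88.825, 'joints': [-1.079, 0.413, 0.847, 1.73, -0.335, 1.151, -0.115], 'position': [0.529, 0.217, 0.254], 'ee_rot': [2.199, 2.243, -0.001], 'force': [0.136, -0.872, 0.294], 'gripper_force': 0.0, 'width': 0.762}
[[-0.02, 1.0, -0.0], [1.0, 0.02, -0.001], [-0.001, -0.0, -1.0]]
post 61 [0.5331 0.0792 0.1094] mould ((0.5351097583770752, -0.07075711339712143), (0.13526926934719086, 0.13511742651462555), 0.9338528513908386)
top [('white', 34, [0.557, -0.066, 0.061]), ('white', 45, [0.511, -0.058, 0.059]), ('white', 37, [0.511, -0.086, 0.059]), ('teal', 20, [0.577, -0.076, 0.062]), ('teal', 21, [0.548, -0.089, 0.061]), ('orange', 39, [0.559, -0.026, 0.06]), ('orange', 34, [0.487, -0.046, 0.06])]
scene [('white', 29, [0.518, -0.09, 0.057]), ('white', 35, [0.515, -0.061, 0.057]), ('white', 27, [0.56, -0.07, 0.059]), ('teal', 28, [0.553, -0.09, 0.059]), ('orange', 27, [0.491, -0.051, 0.059]), ('orange', 20, [0.566, -0.031, 0.062]), ('black', 29, [0.494, -0.119, 0.059])]
132 [0.472 0.341 0.013] [0.516 0.403 0.047]
134 [0.509 0.363 0.021] [0.582 0.379 0.119]
```

```bash
python3 -c "
from cell import arm
print(arm.sign_off())"
```

```text
the job is handed in; nothing more can be done
None
```

The job is handed in at about 89 s, with all 8 chips in the mould, the ram pressed fully down and back up, the carriage at its loading stop and the scoop flat on its pad; four chips spilled from the scoop, so I picked them up by hand, first dragging one out with the scoop.

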